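# Load a bottle into the bench labeller

### The job

Load the taller of the two corked bottles into the labeller: lay it gently on its side on the two rollers, its base up against the stop at the low end and its neck out over the high end, then swing the raised presser frame down until its rubber roller rests on the glass. Leave the shorter bottle standing where it is.

Things in the scene. Friction and masses are not known exactly. Their poses are not given: they have to be found in the camera images.
- tall_bottle: the taller corked clear-glass bottle, 0.35 to 0.65 kg, upright at the start. Height 276 mm; straight round body of diameter 68 mm up to 140 mm above the base, then a taper to diameter 28 mm at 255 mm (treat shoulder and neck as one solid cone). Origin: centre of its base; z: along its axis from base to neck. Centre of mass about 100 mm from the base
- short_bottle: the shorter, stouter corked clear-glass bottle, diameter 72 mm, height 236 mm, upright; origin at the centre of its base, z up. The two bottles stand left of the labeller, one nearer the robot and one farther, and may swap places
- labeller: the labeller, a fixed bench machine; origin under the middle of its grey base plate (205 mm in x, 190 mm in y, top at z = 11 mm), x away from the robot, y to the left, z up. At its back right a reel of labels: x = 48 to 100 mm, y = -88 to -30 mm, up to z = 92 mm. Nothing stands on the plate in front of the roller bed
- bed: sloping roller bed of the labeller. Origin: where the axis of a correctly lying 68 mm bottle meets the face of the base stop, 80 mm above the worktop. x: from the stop at the low left end along the bed to the high right end, 12 degrees above level; y: across it, away from the robot; z: square to both, up. A bottle lying correctly has its origin at the bed's origin and its z along the bed's x
- roller_front: the front one of the bed's two parallel free-turning rubber rollers; origin at its middle. Both have radius 11 mm and run from bed x = 6 to 146 mm; centre lines at bed y = -24 and +24 mm, z = -38 mm. The stop at their low end is a plate 4 mm thick with its face at bed x = 0, 94 mm wide, up to z = 24 mm. The end plate at bed x = 152 to 156 mm stays below z = -29 mm
- presser (a joint): angle (rad) of the presser frame, hinged behind the bed on a line parallel to bed x through bed y = 90, z = 46 mm (posts at bed x = 20 and 104 mm, up to z = 58 mm). 0: parallel to the bed, its roller touching a lying bottle; grows as raised, 1.57 is square up from the bed; starts at 1.55 to 1.8. Stiff: stays where left, about 2 N at the grip moves it; at most 1.95
- presser_grip (a point): centre of the presser's black cross grip, a bar parallel to bed x, diameter 18 mm, 52 mm long, at bed x = 62 mm, 135 mm from the hinge line. Two 8 mm rods at bed x = 31 and 93 mm carry it and, 90 mm from the hinge, the rubber presser roller of diameter 24 mm. Site z is square to the frame: up when lowered, backward (away from the robot) when raised

How it is judged:
On the way:
1. the tall bottle lies on both rollers with its base against the stop (angle between the z axis of tall_bottle and the x axis of bed, either way round below 0.07 rad and x of tall_bottle in the frame of bed between -0.004 and 0.008 m and y of tall_bottle in the frame of bed between -0.006 and 0.006 m and z of tall_bottle in the frame of bed between -0.006 and 0.006 m), for 0.2 s.
At the end, for the whole second after the job is handed in: The tall bottle lies at rest on both rollers: its axis within 0.07 rad (4 degrees) of the bed's, its base within 8 mm of the stop, its base centre within 6 mm of the bed's line sideways and in height; the presser frame is lowered onto it (angle within 0.05 rad of 0) and at rest (all of step 1 and value of joint presser between -0.05 and 0.05 rad and linear speed of tall_bottle below 0.02 m/s and velocity of joint presser between -0.1 and 0.1 rad/s); the robot touches nothing.
It fails at once if the bottle is dropped or let fall into the cradle (it moves faster than 0.35 m/s or turns faster than 2.5 rad/s while its base is within 40 mm of its place) (distance between tall_bottle and bed below 0.04 m and (linear speed of tall_bottle above 0.35 m/s or angular speed of tall_bottle above 2.5 rad/s)).
It fails at once if the bottle is squeezed or rammed hard in the labeller (more than 100 N in all) (contact force between tall_bottle and bed above 100 N).
It fails at once if the shorter bottle is shifted by more than 30 mm or knocked over (distance of short_bottle from where it was at the start of the episode above 0.03 m or angle between short_bottle's own z axis and vertical above 0.3 rad).
It also fails if it takes over 61 s, if anything falls off the work surface, if the arm or the gripper's body presses on something with over 40 N, if the wrist force passes 120 N, or if a joint passes its speed limit or range.

### The arm

A 6-joint arm with a two-finger parallel gripper is mounted at the origin on the work surface; the furniture and walls round the work are solid. World frame = base frame: x ahead of the robot, y to its left, z up, the work surface at z = 0. Lengths are in m, angles in rad, forces in N, time in s.
With the tool pointing down it reaches from about 0.35 to 0.775 m from the base axis. Payload 5.5 kg.
Tool frame: the origin (TCP) lies at the very end of the fingers, on their centre line; the grasp point (between the pads) lies 19 mm behind it; z points along the fingers, y is the line along which they close (so a half turn about z gives the same grasp; the last joint's range is limited). The gripper opens to 85 mm and grips with 20 to 120 N. Pads are 22 mm wide; open, the fingers measure 114 mm over their backs; the gripper's body (76 mm by 85 mm) begins 54 mm behind the grasp point. The pads swing forward as they close: fully open they stand 13 mm farther back than shut.
Start: joints at [1.085, 0.313, 0.046, 1.304, 0, 1.431], TCP at [0.195, 0.541, 0.231] pointing down, gripper open.
Joint ranges: [-2.76, 2.76], [-0.86, 1.69], [-1.03, 1.26], [-2.2, 2.34], [-1.47, 1.5], [-3.14, 3.14]. Speed limits (rad/s): [2.57, 2.57, 3.14, 3.14, 3.14, 3.14].

### API

Orientations are given as a unit quaternion [w, x, y, z].
In Python, from workcell import get_state, read_camera, calibration, hand_in gives the robot as it stands.
- The arm moves only by the tool drive_tool, never from a script. Its argument "deltas" is a list that holds one entry, the list of rows, each a list of 7 numbers: the closure in counts, from 0 (fully open) to 255 (shut), then the shift along the tool's x, y, z in m, then the turn, a rotation vector about the tool's x, y, z in degrees. A call has 1 to 12 rows; each row is the pose to reach, as a shift and turn from the pose commanded when the call began, along the tool's axes at that moment; what a row does not reach only later rows make up. A row lasts 1/8 s, in which the tool goes at most 62.5 mm and 10.7 degrees, less where a joint would pass 70% of its speed; a pose out of reach is approached as far as the arm can. A call with a gripper value outside its range is refused whole. The fingers move at their own pace and stop on an object; "newtons" is the grip in N (left out, the last holds). Time passes only in rows, so rows that repeat a pose let the fingers close. It gives the time, the measured TCP pose, the force, the opening and the grip force at its end, in the units of the state.
- get_state(): the state, without advancing time (a new reading comes with each control period).
- read_camera(name): name is "side" or "top"; returns (picture, depth): 384x512x3 uint8, red, green, blue; 384x512 float32, m along the optical axis (not along the pixel's ray), 0 where there is no reading.
- calibration(name): a dict with "mtx" (3x3 intrinsics, pixels), "world_from_camera" (4x4, takes a point from camera to world coordinates). Camera axes: x right, y up, looking along -z (the intrinsics and any distortion apply to the point x, -y, -z); pixel columns grow to the right and rows downward; lengths in m; the calibration is good to about 2 mm. A picture is of the moment at which its call begins. calibration takes no time and is no camera call.
- hand_in(): hands the job in; it is judged then, once.
The state is a dict: "clock": time; "joint_pos": joint angles; "qvel": joint speeds; "tau": joint torques, N m; "tcp_pos": TCP position; "orientation": TCP orientation; "wrist_force": force on the tool from outside, world axes, zero at the start; "ft_torque": the same for the moment, N m; "finger_gap": finger opening in m; "grip_force": force on a finger pad.
Only numpy, scipy, OpenCV 4.12 (cv2) and the standard library are available. Lean on these libraries where they do the work, as an engineer would, in place of code of your own. Each camera call takes 0.05 s, during which the arm holds its last target. There are 200 camera calls.

## Working session

There is one attempt and no reset: what is moved stays moved. The work goes in short steps, Python scripts to look and compute and a tool call to move; the robot and the scene stay as the last step left them, time stands still between calls to the robot, and variables do not carry over. Pictures are saved under pics/ and viewed, at most 10 in all, crops included, and the job is handed in when it is done.

Besides the shell and the picture viewer there is one more tool, called after "Request:" by a JSON object that holds its "method" and its "body", one argument or row to a line. drive_tool: Moves the arm, as the interface text tells. Its arguments: {"type":"object","properties":{"deltas":{"type":"array","items":{"type":"array","items":{"type":"array","items":{"type":"number"}}}},"newtons":{"type":"number"}},"required":["deltas"]}

```bash
mkdir -p pics; ls
python3 - <<'E'
from workcell import *
import cv2,numpy as np
print(get_state())
for n in("side","top"):
    p,d=read_camera(n); np.savez(f"{n}0.npz",p=p,d=d); c=calibration(n); print(n,c)
    cv2.imwrite(f"pics/{n}0.png",cv2.resize(p[:,:,::-1],(800,600)))
E
```

```text
pics
{'clock': 0.0, 'joint_pos': array([ 1.08542457e+00,  3.14028305e-01,  4.49898107e-02,  1.30357488e+00,
       -1.19281251e-05,  1.43121720e+00]), 'qvel': array([-0.00025839,  0.00017874, -0.00021972, -0.00011381,  0.00043984,
       -0.00025592]), 'tau': array([ 7.26192156e-04, -4.80623281e+01,  2.98535782e+01,  1.95620977e-02,
       -1.99672172e-04,  8.80238868e-07]), 'tcp_pos': array([0.19465975, 0.54052124, 0.23039741]), 'orientation': array([-2.73618906e-04,  1.72036124e-01,  9.85090223e-01, -8.66362990e-04]), 'wrist_force': array([ 0.5416817 ,  0.54746634, -0.17737881]), 'ft_torque': array([-0.00872652, -0.02796502, -0.02558981]), 'grip_force': 0.0, 'finger_gap': 0.08536022035792894}
side {'mtx': array([[492.35521373,   0.        , 256.66525268],
       [  0.        , 492.35521373, 196.99151506],
       [  0.        ,   0.        ,   1.        ]]), 'world_from_camera': array([[ 0.9917777 ,  0.04050809, -0.12139227,  0.37342308],
       [-0.12674545,  0.44197431, -0.88802832, -0.71357398],
       [ 0.01767994,  0.89611261,  0.44347448,  0.49760705],
       [ 0.        ,  0.        ,  0.        ,  1.        ]])}
top {'mtx': array([[431.22451138,   0.        , 251.26112211],
       [  0.        , 431.22451138, 192.51250641],
       [  0.        ,   0.        ,   1.        ]]), 'world_from_camera': array([[-1.28199846e-01,  9.30232108e-01, -3.43850293e-01,
         1.99323760e-01],
       [-9.91748332e-01, -1.20172563e-01,  4.46520093e-02,
         8.38689156e-02],
       [ 2.15361707e-04,  3.46737335e-01,  9.37962245e-01,
         9.00423036e-01],
       [ 0.00000000e+00,  0.00000000e+00,  0.00000000e+00,
         1.00000000e+00]])}
```

View pics/side0.png

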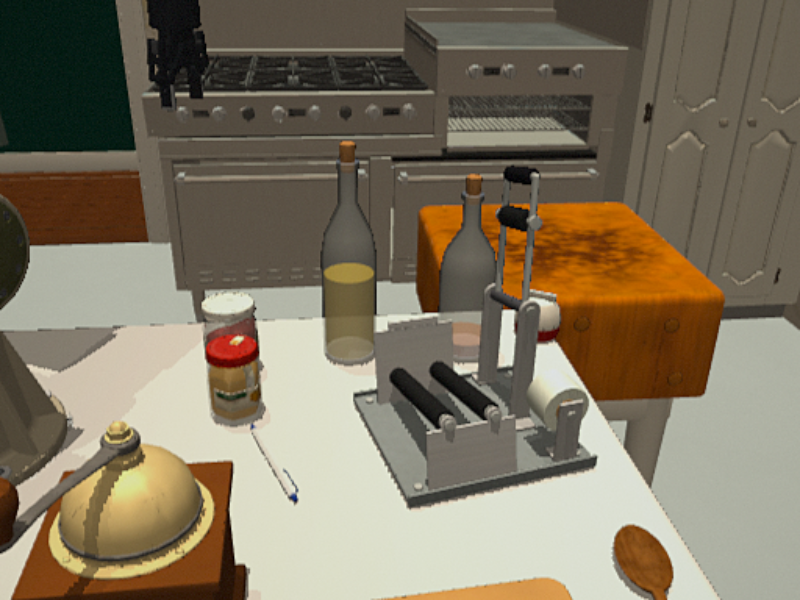

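View pics/top0.png

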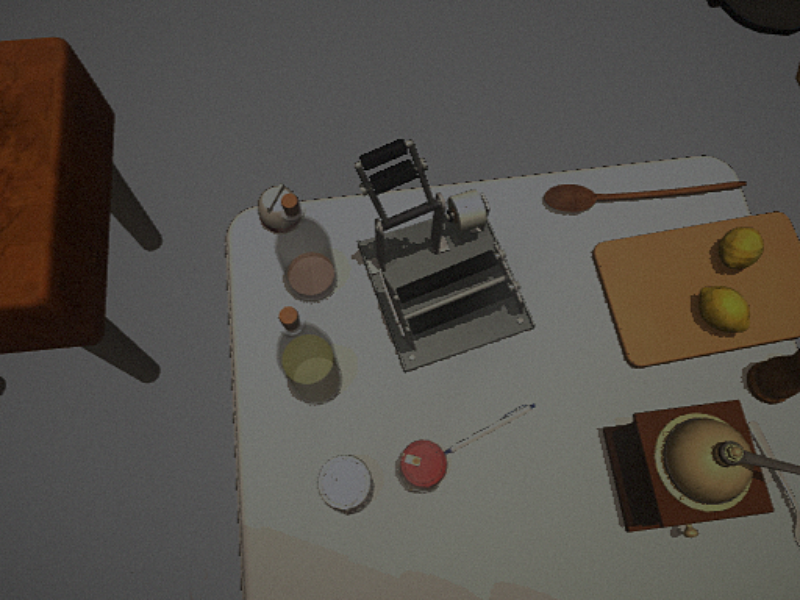

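The tall bottle (side picture cork at 347,150; top 290,317) stands nearer the robot. The short one stands farther away (cork at side 473,183). The presser is raised at the back of the labeller. Next I'll measure.

```bash
cat > h.py <<'E'
import numpy as np,cv2
from workcell import *
def cloud(n,d):
    c=calibration(n);K=c["mtx"];T=c["world_from_camera"]
    v,u=np.mgrid[:384,:512]
    P=np.stack([(u-K[0,2])/K[0,0]*d,-(v-K[1,2])/K[1,1]*d,-d],-1)
    return P@T[:3,:3].T+T[:3,3]
def ray(n,u,v,z):
    c=calibration(n);K=c["mtx"];T=c["world_from_camera"]
    r=T[:3,:3]@np.array([(u-K[0,2])/K[0,0],-(v-K[1,2])/K[1,1],-1]);o=T[:3,3]
    return o+r*(z-o[2])/r[2]
def proj(n,P):
    c=calibration(n);K=c["mtx"];T=c["world_from_camera"]
    q=(np.asarray(P)-T[:3,3])@T[:3,:3]
    return np.stack([K[0,0]*q[...,0]/-q[...,2]+K[0,2],K[1,1]*q[...,1]/q[...,2]+K[1,2]],-1)
E
python3 - <<'E'
from h import *
for n in("side","top"):
    f=np.load(n+"0.npz");p,d=f["p"],f["d"];W=cloud(n,d)
    hsv=cv2.cvtColor(p,cv2.COLOR_RGB2HSV)
    # plate
    m=(abs(W[...,2]-.011)<.004)&(d>0)&(hsv[...,2]<(150))&(hsv[...,1]<60)&(W[...,1]>-.15)&(W[...,1]<.3)&(W[...,0]>.3)
    k,l,s,c=cv2.connectedComponentsWithStats(m.astype(np.uint8))
    b=1+np.argmax(s[1:,4]);pts=W[m][:,:2].astype(np.float32)
    pts=W[l==b][:,:2].astype(np.float32)
    print(n,"plate",s[b],cv2.minAreaRect(pts*1000), np.median(W[l==b][:,2]))
    cv2.imwrite(f"pics/mask_{n}.png",m.astype(np.uint8)*255)
    bx=np.s_[85:120,205:315] if n=="side" else np.s_[120:220,175:200]
    co=(hsv[...,0]<18)&(hsv[...,1]>110);z=np.zeros_like(co);z[bx]=co[bx]
    k,l,s,c=cv2.connectedComponentsWithStats(z.astype(np.uint8))
    for i in range(1,k):
        if s[i,4]>15: print("cork",s[i],c[i],np.median(W[l==i],0), W[l==i].min(0),W[l==i].max(0), ray(n,*c[i],.270),ray(n,*c[i],.230))
# crop of top labeller
p=np.load("top0.npz")["p"][80:245,140:350];q=np.load("side0.npz")["p"][80:325,195:395]
cv2.imwrite("pics/topc.png",cv2.resize(cv2.convertScaleAbs(p[:,:,::-1],alpha=1.8),None,fx=3.6,fy=3.6,interpolation=cv2.INTER_CUBIC))
cv2.imwrite("pics/sidec.png",cv2.resize(q[:,:,::-1],None,fx=2.4,fy=2.4,interpolation=cv2.INTER_CUBIC))
E
```

```text
side plate [ 226  250  156   73 1559] ((541.116455078125, -35.86804962158203), (205.18499755859375, 194.59033203125), 11.86561393737793) 0.012002538604593216
cork [217  90  11  14 136] [221.70588235  96.47794118] [0.42554553 0.15045629 0.26952278] [ 0.37342308 -0.71357398  0.25579553] [0.43514504 0.16306313 0.49760705] [0.42492913 0.14477296 0.27      ] [0.43398088 0.29562013 0.23      ]
cork [298 111  11   9  85] [302.88235294 115.10588235] [0.57334569 0.14376276 0.23346434] [ 0.37342308 -0.71357398  0.22514653] [0.58317239 0.15933409 0.49760705] [0.54540559 0.02467706 0.27      ] [0.57563005 0.15441839 0.23      ]
top plate [ 238  175  104   63 1968] ((515.6470947265625, -39.18103790283203), (150.3491668701172, 191.8739776611328), 12.03039264678955) 0.011421035814406733
cork [180 124  11  10  78] [184.67948718 128.23076923] [0.57564604 0.15141354 0.23667771] [0.19932376 0.08386892 0.23367557] [0.58499017 0.16031623 0.90042304] [0.556614   0.14828441 0.27      ] [0.57928387 0.15237154 0.23      ]
cork [179 196  11  12  99] [183.97979798 201.54545455] [0.42669685 0.15807516 0.27640439] [0.41757619 0.15006997 0.27327666] [0.43607772 0.16610273 0.27886124] [0.42899281 0.15896654 0.27      ] [0.44356519 0.16373144 0.23      ]
```

View pics/topc.png

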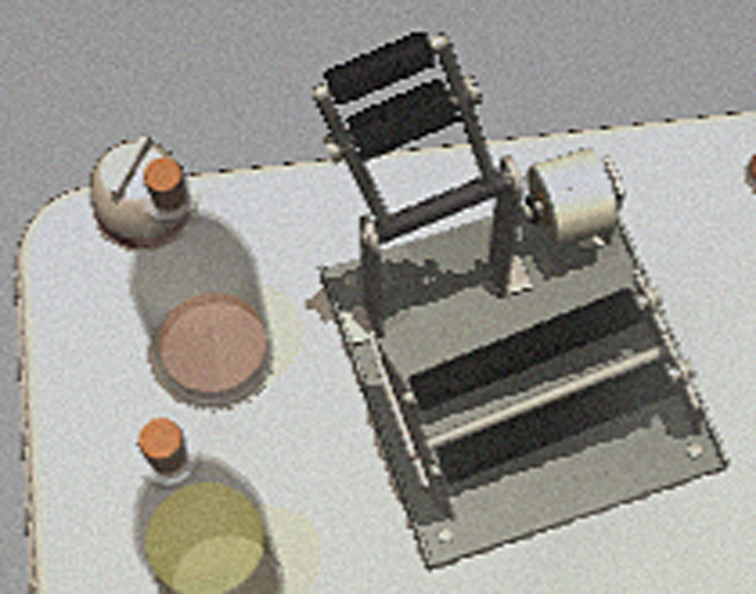

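View pics/sidec.png

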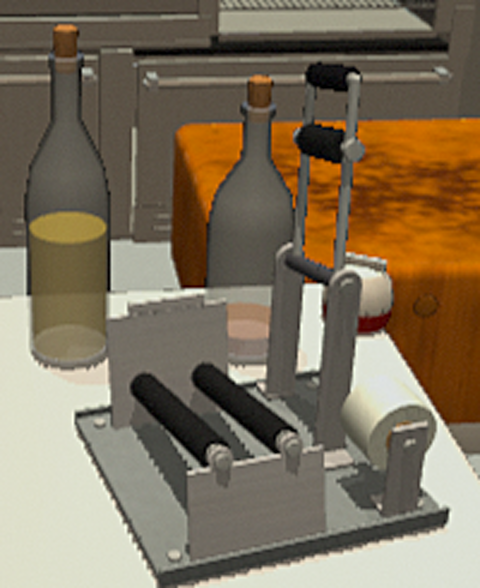

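The crops confirm the layout: stop plate on the left (low) side at top-crop (400,410), rollers rising to the right, and the presser grip at top-crop (380,67) / side-crop (333,77). Next I'll fit the bed from depth.

Run:
```python
from h import *
from scipy.optimize import least_squares
def tri(obs):
    A=[];B=[]
    for n,u,v in obs:
        a=ray(n,u,v,0);b=ray(n,u,v,.3);r=(b-a)/np.linalg.norm(b-a);Q=np.eye(3)-np.outer(r,r);A.append(Q);B.append(Q@a)
    x=np.linalg.lstsq(np.vstack(A),np.hstack(B),rcond=None);return x[0],np.sqrt(x[1])
print("tall cork",tri([("side",221.7,96.5),("top",184,201.5)]))
print("short cork",tri([("side",302.9,115.1),("top",184.7,128.2)]))
print("grip",tri([("side",195+333/2.4,80+77/2.4),("top",140+380/3.6,80+67/3.6)]))
ps=[];C=[]
for n in("side","top"):
    f=np.load(n+"0.npz");W=cloud(n,f["d"]);m=(f["d"]>0)&(W[...,2]>-.02)&(W[...,2]<.4)&(abs(W[...,0]-.54)<.2)&(abs(W[...,1]+.04)<.2)
    ps.append(W[m]);C.append(f["p"][m])
def bedR(th):
    a=np.radians(12);x=np.array([np.cos(a)*np.sin(th),-np.cos(a)*np.cos(th),np.sin(a)]);y=np.array([np.cos(th),np.sin(th),0]);return np.stack([x,y,np.cross(x,y)],1)
for i in(0,1):
  for joint in [ps[i]]:
    def sel(q):
        R=bedR(q[2]);P=(joint-[q[0],q[1],.08])@R;return P
    q=np.array([.53,.03,np.radians(12.)])
    # initial coarse search then refine
    def res(q,P=None):
        P=sel(q)
        r1=np.hypot(abs(P[:,1])-.024,P[:,2]+.038)-.011
        near=(P[:,0]>.0)&(P[:,0]<.15)&(P[:,2]>-.05)&(P[:,2]<0.0)&(abs(P[:,1])<.05)
        a=np.where(near,np.clip(r1,-.008,.008),0)
        st=(abs(P[:,1])<.045)&(P[:,2]>-.02)&(P[:,2]<.022)&(abs(P[:,0])<.03)
        b=np.where(st,np.clip(P[:,0] if i==0 else P[:,0]+0,-.008,.008),0)
        return a,b,near,st
    best=None
    from itertools import product
    for x,y in product(np.arange(.49,.58,.002),np.arange(-.02,.08,.002)):
        a,b,n1,s1=res([x,y,q[2]])
        sc=(abs(a[n1])<.003).sum()+(abs(b[s1])<.002).sum()
        if best is None or sc>best[0]: best=(sc,x,y)
    print(i,best)
    for dy in np.radians([10,11,12,13]):
        R=least_squares(lambda p:np.concatenate([np.where(abs(v)>.0079,.008,v) for v in res([p[0]/1,p[1],p[2]])[:2]]),[best[1],best[2],dy],x_scale=[.01,.01,.1],diff_step=1e-3,loss="soft_l1",f_scale=.002)
        a,b,n1,s1=res(R.x);print(R.x[:2],np.degrees(R.x[2]),R.cost*1e6,n1.sum(),s1.sum(),np.median(abs(a[n1])),np.median(b[s1]))
```

```text
tall cork (array([0.42783838, 0.15912603, 0.26693615]), array([0.00311287]))
short cork (array([0.57660286, 0.15218427, 0.23148024]), array([0.00233858]))
grip (array([0.60043689, 0.04164466, 0.26887205]), array([0.00029806]))
0 (np.int64(2102), np.float64(0.49), np.float64(0.04199999999999994))
[0.49329513 0.04200192] 12.14181626543995 6109.431281384528 1576 1051 0.0015549406739009987 -0.0005197420374362146
[0.49461708 0.04200242] 10.991995672873065 5907.092515959382 1543 1037 0.001441386763717292 -0.0006932711716050222
[0.49285591 0.04200229] 12.126430710325877 5965.926708038783 1595 1052 0.0013214155674972968 -0.00042389631305155006
[0.49228668 0.04200379] 12.925628441514927 6840.95799114863 1633 1053 0.0018158034720912007 -0.0003162186157911858
1 (np.int64(1464), np.float64(0.494), np.float64(0.04399999999999994))
[0.49413535 0.04297319] 11.9042577899834 1998.0254848675975 1498 104 0.0009059478731271997 8.608547416962854e-05
[0.49539513 0.04309166] 10.951128441003947 1819.3726668857341 1472 102 0.0009332680747153772 -0.00015140087693802664
[0.49519469 0.04314285] 11.041990322026235 1883.4200614300833 1480 102 0.0009085221734283326 -6.18487205320042e-05
[0.49546364 0.0430393 ] 10.95752656676798 1793.18991777454 1468 102 0.0009170332525860201 -0.0002157319249907844
```

Run:
```python
from h import *
f=np.load("top0.npz");W=cloud("top",f["d"])
for nm,(u,v) in dict(white=(345,482),red=(423,464),mill=(700,460),garlic=(280,205)).items():
    u=int(u*.64);v=int(v*.64);w=W[v-4:v+5,u-4:u+5].reshape(-1,3);print(nm,np.median(w,0))
m=(W[...,2]>.03)&(W[...,2]<.3)&(W[...,0]>0.05)&(W[...,0]<.75)
# occupancy max height on 25mm grid
G={}
for x,y,z in W[m]: 
    k=(round(x/.03),round(y/.03));G[k]=max(G.get(k,0),z)
for i in range(24,1,-1): print("%.2f"%(i*.03)," ".join("%3d"%(G.get((i,j),0)*1000) for j in range(9,-12,-1)))
# table left edge
t=(abs(W[...,2])<.006)&(f["d"]>0);
for x in(.2,.3,.4,.5,.6): s=t&(abs(W[...,0]-x)<.01);print(x,W[s][:,1].max(),W[s][:,1].min())
```

```text
white [0.28061076 0.13024294 0.09374352]
red [0.29108174 0.03688112 0.0864324 ]
mill [ 0.24688757 -0.25216503  0.16915877]
garlic [0.66557381 0.18284629 0.06493098]
0.72   0   0  47  49   0   0   0   0   0   0   0   0   0   0   0   0   0   0   0   0   0
0.69   0   0  63  67  44   0   0   0   0   0   0   0   0   0   0   0   0   0   0   0   0
0.66   0   0  65  67   0   0   0   0   0   0   0  76  84   0   0   0   0   0   0   0   0
0.63   0   0   0   0   0   0   0   0   0   0  72  95  96   0   0   0   0   0   0   0   0
0.60   0   0   0 161 217 159   0 279 283 280 172  93  92   0   0   0   0   0   0   0   0
0.57   0   0   0 167 239 166   0 230 229 140   0   0  80  72   0   0   0   0   0   0   0
0.54   0   0   0 149 160 146   0  98  60  68  75  80  84  84   0   0   0   0   0   0   0
0.51   0   0   0   0   0   0   0 104  83  67  67  77  86  85   0   0   0   0   0   0   0
0.48   0   0   0   0   0   0   0 104 105  66  72  78  81  82   0   0   0   0   0   0   0
0.45   0   0   0 187 276 177   0   0 105  50   0   0   0   0   0   0   0   0   0   0   0
0.42   0   0   0 277 278 180   0   0   0   0 
[... 631 characters left out ...]
  0   0   0   0 124 165 171 169 200
0.18   0   0   0   0   0   0   0   0   0   0   0   0   0   0   0   0 124 124 125 124 125
0.15   0   0   0   0   0   0   0   0   0   0   0   0   0   0   0   0   0   0   0   0   0
0.12   0   0   0   0   0   0   0   0   0   0   0   0   0   0   0   0   0   0   0   0   0
0.09   0   0   0   0   0   0   0   0   0   0   0   0   0   0   0   0   0   0   0   0   0
0.06   0   0   0   0   0   0   0   0   0   0   0   0   0   0   0   0   0   0   0   0   0
0.2 0.2714694976607226 -0.44650050257036755
0.3 0.27217178082662064 -0.48127634024389565
0.4 0.2715687933110625 -0.511327342585343
0.5 0.27258552785717155 -0.26005457718619984
0.6 0.27028780513401285 -0.5081649496150152
```

Request:
{"method": "drive_tool", "body": {
  "deltas": [
    [[0,0,0,-0.03,0,0,0],[0,0,0,-0.03,8,0,0],[0,0,0,-0.03,16,0,0],[0,0,0,-0.03,16,0,0]]
  ]
}}

```text
clock: 0.6
tcp_pos: [0.1955, 0.5421, 0.2558]
orientation: [-0.025, 0.17, 0.975, -0.141]
wrist_force: [-0.1, 0.0, -0.2]
finger_gap: 0.0853
grip_force: 0.0
```

```bash
python3 -c "
from h import *
s=get_state()
for k in('clock','joint_pos','tcp_pos','orientation'):print(k,s[k])"
```

```text
clock 0.6
joint_pos [ 1.10292954  0.57722845  0.46829355  1.74747454 -0.03349303  1.45345059]
tcp_pos [0.195521   0.54205126 0.25575216]
orientation [-0.025176    0.17021875  0.97493644 -0.14103433]
```

Request:
{"method": "drive_tool", "body": {
  "deltas": [
    [[0,0,0,-0.03,0,8,0],[0,0,0,-0.03,0,16,0],[0,0.03,0,-0.03,0,24,0],[0,0.03,0,-0.03,0,24,0]]
  ]
}}

```text
clock: 1.1
tcp_pos: [0.1701, 0.5578, 0.2905]
orientation: [-0.226, 0.196, 0.949, -0.098]
wrist_force: [0.6, 0.1, -0.0]
finger_gap: 0.0854
grip_force: 0.0
```

```bash
python3 -c "
from h import *
s=get_state()
for k in('clock','joint_pos','tcp_pos','orientation'):print(k,s[k])"
```

```text
clock 1.1
joint_pos [0.96406734 0.61290714 0.54524829 1.878349   0.33371944 1.30678746]
tcp_pos [0.17005671 0.55778189 0.29047196]
orientation [-0.22551667  0.19572643  0.94933691 -0.09794298]
```

Request:
{"method": "drive_tool", "body": {
  "deltas": [
    [[0,0,0,0,-10,0,0],[0,0,0,0,-20,0,0],[0,0,0,0,-30,0,0],[0,0,0,0,-40,0,0],[0,0,0,0,-40,0,0]]
  ]
}}

```text
clock: 1.72
tcp_pos: [0.1646, 0.5529, 0.287]
orientation: [-0.145, 0.261, 0.926, 0.23]
wrist_force: [-0.7, 0.2, 0.3]
finger_gap: 0.0856
grip_force: 0.0
```

```bash
cat > s.py <<'E'
from h import *
s=get_state()
for k in('clock','joint_pos','tcp_pos','orientation'):print(k,s[k].tolist() if k!='clock' else s[k])
E
python3 s.py
```

```text
clock 1.725
joint_pos [0.9133732080775561, -0.013893838740976633, -0.3355383299502968, 0.9041491749564491, 0.43905410452070426, 1.5400639570333323]
tcp_pos [0.16457772629605766, 0.5529313178726688, 0.2870020534665172]
orientation [-0.14544956287572647, 0.2608210143464212, 0.9262187474717122, 0.2300774977404283]
```

Request:
{"method": "drive_tool", "body": {
  "deltas": [
    [[0,0,0,0,-10,0,0],[0,0,0,0,-20,0,0],[0,0,0,0,-30,0,0],[0,0,0,-0.05,-40,0,0],[0,0,0,-0.05,-40,0,0]]
  ]
}}

```text
clock: 2.35
tcp_pos: [0.1763, 0.5328, 0.3355]
orientation: [-0.047, 0.294, 0.789, 0.537]
wrist_force: [0.1, 0.0, 0.2]
finger_gap: 0.0851
grip_force: 0.0
```

```bash
python3 s.py
```

```text
clock 2.35
joint_pos [0.9241866399427736, -0.4389891831436733, -1.0212169150672046, -0.12149451526931869, 0.34054675026262277, 1.8494210501065644]
tcp_pos [0.1763093957011507, 0.5327702692073072, 0.3354697079371553]
orientation [-0.046565381016155497, 0.29390102696116943, 0.7894037846093545, 0.5369315752369368]
```

Request:
{"method": "drive_tool", "body": {
  "deltas": [
    [[0,0,0,0,0,-10,0],[0,0.03,0,0,0,-20,0],[0,0.06,0,0,0,-30,0],[0,0.06,0,0,0,-30,10],[0,0.06,0,0,0,-30,10]]
  ]
}}

```text
clock: 2.98
tcp_pos: [0.1257, 0.5631, 0.3597]
orientation: [0.111, 0.488, 0.748, 0.435]
wrist_force: [0.8, 0.4, 0.8]
finger_gap: 0.0854
grip_force: 0.0
```

```bash
python3 s.py
```

```text
clock 2.975
joint_pos [1.5000879665911586, -0.20009121992947185, -0.5846938862463424, 0.41208159028134445, -0.5842108928491744, 2.4114320452296876]
tcp_pos [0.12567131646119786, 0.5631265604193134, 0.35970637970014624]
orientation [0.11140680473362218, 0.4878563828867864, 0.7484794216486284, 0.4351588547923626]
```

```bash
cat > kin.py <<'E'
import numpy as np
from scipy.optimize import least_squares
from scipy.spatial.transform import Rotation as Ro
D=[([1.08542457,.314028,.04499,1.303575,-1e-5,1.431217],[.19466,.540521,.230397],[-2.736e-4,.172036,.98509,-8.66e-4]),
([1.10292954,0.57722845,0.46829355,1.74747454,-0.03349303,1.45345059],[0.195521,0.54205126,0.25575216],[-0.025176,0.17021875,0.97493644,-0.14103433]),
([0.96406734,0.61290714,0.54524829,1.878349,0.33371944,1.30678746],[0.17005671,0.55778189,0.29047196],[-0.22551667,0.19572643,0.94933691,-0.09794298]),
([0.91337,-0.0138938,-0.335538,0.904149,0.439054,1.540064],[0.1645777,0.5529313,0.287002],[-0.1454496,0.260821,0.9262187,0.2300775]),
([0.92418664,-0.43898918,-1.02121692,-0.12149452,0.34054675,1.84942105],[0.1763094,0.53277027,0.33546971],[-0.04656538,0.29390103,0.78940378,0.53693158]),
([1.50008797,-0.20009122,-0.58469389,0.41208159,-0.58421089,2.41143205],[0.12567132,0.56312656,0.35970638],[0.11140680,0.48785638,0.74847942,0.43515885])]
ry=lambda a:Ro.from_euler('y',a).as_matrix()
rz=lambda a:Ro.from_euler('z',a).as_matrix()
rx=lambda a:Ro.from_euler('x',a).as_matrix()
B=np.array([[0,0,1],[0,1,0],[-1,0,0.]])  # tool z -> x
def fkR(q,c6,s5,s6): return rz(q[0])@ry(q[1]-q[2]+q[3])@rz(s5*q[4])@rx(s6*q[5]+c6)@B
def fk(q,p,S):
    c6=S[0];A=rz(q[0])
    v=np.array([p[0],0,p[1]])+ry(q[1])@[p[2],0,p[3]]+ry(q[1]-q[2])@[p[4],0,p[5]]
    M=ry(q[1]-q[2]+q[3]);v=v+M@[p[6],p[7],0]+M@rz(S[1]*q[4])@[p[8],0,0]
    return A@v,fkR(q,*S)
def fit():
    best=None
    for s5 in(1,-1):
        for s6 in(1,-1):
            f=lambda c:np.concatenate([(fkR(q,c[0],s5,s6)-Ro.from_quat(np.roll(o,-1)).as_matrix()).ravel() for q,_,o in D])
            for c0 in(0,1.57,3.1,-1.57):
                r=least_squares(f,[c0])
                if best is None or r.cost<best[0]: best=(r.cost,(r.x[0],s5,s6))
    S=best[1]
    p0=np.array([0,.15,0,.3,.3,0,.05,0,.2])
    g=lambda p:np.concatenate([np.concatenate([fk(q,p,S)[0]-x for q,x,_ in D]),(p-p0)*1e-3])
    r=least_squares(g,p0);return S,r.x,best[0],np.abs(g(r.x)[:-9]).max()
S,P,e1,e2=fit()
LO=np.array([-2.76,-.86,-1.03,-2.2,-1.47,-3.14]);HI=np.array([2.76,1.69,1.26,2.34,1.5,3.14])
def ik(x,R,q0):
    """least squares IK within limits; returns q, pos err, rot err"""
    def f(q):
        a,b=fk(q,P,S);return np.concatenate([(a-x),.2*Ro.from_matrix(R.T@b).as_rotvec()])
    best=None
    for k in range(6):
        s=np.clip(np.array(q0)+(0 if k==0 else np.random.default_rng(k).normal(0,.5,6)),LO+.02,HI-.02)
        r=least_squares(f,s,bounds=(LO,HI));e=f(r.x)
        if best is None or r.cost<best[0]-1e-9: best=(r.cost,r.x,np.linalg.norm(e[:3]),np.linalg.norm(e[3:])/.2)
        if best[0]<1e-7: break
    return best[1:]
if __name__=="__main__": print(S,P.round(4),e1,e2)
E
python3 kin.py
```

```text
(np.float64(-4.218653054452434e-07), 1, 1) [0.     0.2331 0.     0.5185 0.4095 0.0556 0.1404 0.08   0.3002] 1.318728509831528e-11 2.048265966336782e-06
```

```bash
cat > plan.py <<'E'
from kin import *
th=np.radians(11.5);a=np.radians(12)
bx=np.array([np.cos(a)*np.sin(th),-np.cos(a)*np.cos(th),np.sin(a)]);by=np.array([np.cos(th),np.sin(th),0]);bz=np.cross(bx,by)
Rb=np.stack([bx,by,bz],1);O=np.array([.494,.0425,.08])
bot=np.array([.427,.157,0]);s=.105;off=.024
def grasp(psi,sg,back=0):
    z=np.array([np.cos(psi),np.sin(psi),0]);x=np.array([0,0,sg*1.]);R=np.stack([x,np.cross(z,x),z],1)
    return bot+[0,0,s]+z*(off-back),R
def place(sg,d=(0,0,0)):
    z=-bz;x=sg*bx;R=np.stack([x,np.cross(z,x),z],1)
    return O+Rb@(np.array([s,0,0])+d)-bz*off,R
E
python3 - <<'E'
from plan import *
np.set_printoptions(precision=2,suppress=True)
for sg in(1,-1):
    q=ik(*place(sg),[0,.5,.2,1.2,0,-1.5*sg]);print("place",sg,*q)
    q=ik(*place(sg,(0,0,.1)),q[0]);print("above",*q)
    for d in(-90,-75,-60,-45,-30,-15,0):
        q=ik(*grasp(np.radians(d),sg),[1.2,.3,.5,0.2,-1.2,1.6 if sg==-1 else -1.6]);qb=ik(*grasp(np.radians(d),sg,.12),q[0]);print(d,*q,"back",*qb)
E
```

```text
place 1 [-0.16  0.27 -0.43  0.8  -0.2  -1.94] 2.6470446045225145e-14 2.2094586636799673e-13
above [-0.12  0.18 -0.29  1.04 -0.2  -1.9 ] 1.1652529177160774e-11 8.07040885331476e-11
-90 [ 0.66  1.19  0.17  2.12 -0.91  0.  ] 4.787214780051978e-10 4.6008652982876545e-09 back [ 0.8   1.32  0.54  2.34 -0.78 -0.01] 0.0015145265550933437 0.01443145529041805
-75 [ 0.73  1.13 -0.02  2.   -1.1   0.  ] 4.507514587993567e-09 4.688714295386619e-08 back [ 0.9   1.22  0.25  2.17 -0.93  0.  ] 6.873032241530555e-14 3.2089743999452385e-13
-60 [ 0.78  1.07 -0.21  1.86 -1.32  0.  ] 2.2547411307383383e-11 1.6371474690836904e-10 back [ 1.    1.12 -0.03  1.99 -1.1   0.  ] 1.4555382525799414e-09 7.581364718282835e-09
-45 [ 0.81  1.04 -0.35  1.76 -1.47 -0.  ] 0.007263777666713777 0.07391333122558251 back [ 1.07  1.05 -0.3   1.8  -1.28  0.  ] 3.25322003949013e-10 1.8437724133208306e-09
-30 [ 0.83  0.6  -1.03 -0.62 -1.47 -2.14] 0.014171641769576547 0.1857101345310862 back [ 1.12  1.   -0.54  1.6  -1.47 -0.  ] 0.002871699657136829 0.02393843838447686
-15 [ 0.86  0.54 -1.03 -0.56 -1.41 -2.16] 0.03032459758454046 
[... 922 characters left out ...]
9937750113297e-08 0.0007247172978114676
-45 [ 0.81  1.04 -0.35  1.76 -1.47  3.14] 0.007263767523658043 0.0739134021655295 back [ 1.07  1.05 -0.3   1.79 -1.28  3.14] 6.542367959511561e-08 0.0004529654736088376
-30 [ 0.83  0.6  -1.03 -0.62 -1.47  1.  ] 0.01417165861589677 0.1857101023927018 back [ 1.12  1.   -0.54  1.6  -1.47  3.14] 0.0028716883178740086 0.02393888373821455
-15 [ 0.86  0.54 -1.03 -0.56 -1.41  0.98] 0.03032348319692701 0.3867135161659277 back [ 1.17  0.52 -1.03  0.14 -1.47  1.68] 0.01802937535481599 0.18215700952574598
0 [ 0.88  0.47 -1.03 -0.5  -1.31  0.91] 0.04607970852724311 0.5875246842576465 back [ 1.26  0.55 -1.03  0.37 -1.47  1.94] 0.04820706635740533 0.36366582167580597
```

Run:
```python
from plan import *
from h import *
np.set_printoptions(precision=3,suppress=True)
for d in(-90,-75,-60,-50):
  for b in(0,.1,.15):
    q=ik(*grasp(np.radians(d),1,b),[.8,1.1,0,2,-1.1,0]);q0=q[0]
    el=rz(q0[0])@(np.array([P[0],0,P[1]])+ry(q0[1])@[P[2],0,P[3]]);j4=el+rz(q0[0])@ry(q0[1]-q0[2])@[P[4],0,P[5]]
    M=rz(q0[0])@ry(q0[1]-q0[2]+q0[3]);j5=j4+M@[P[6],P[7],0]
    print(d,b,q[1:],q0,"elbow",el,"j4",j4,"j5",j5)
W=cloud("top",np.load("top0.npz")["d"])
for u,v in((60,60),(100,130),(60,200),(100,330),(20,330),(20,60)):print(u,v,W[int(v*.64),int(u*.64)])
W=cloud("side",np.load("side0.npz")["d"])
for u,v in((440,215),(600,215),(680,290),(460,290),(390,170),(160,220),(160,100)):print(u,v,W[int(v*.64),int(u*.64)])
```

```text
-90 0 (np.float64(1.563555991905736e-10), np.float64(1.166253112599045e-09)) [ 0.661  1.192  0.172  2.121 -0.91   0.   ] elbow [0.38  0.296 0.425] j4 [0.587 0.456 0.105] j5 [0.427 0.433 0.105]
-90 0.1 (np.float64(3.1007898816548834e-11), np.float64(1.140447874147702e-10)) [ 0.778  1.307  0.48   2.315 -0.793  0.   ] elbow [0.356 0.351 0.369] j4 [0.583 0.575 0.105] j5 [0.427 0.533 0.105]
-90 0.15 (np.float64(0.0066533445652180315), np.float64(0.06317928726206401)) [ 0.836  1.322  0.597  2.34  -0.765 -0.052] elbow [0.337 0.373 0.361] j4 [0.567 0.627 0.13 ] j5 [0.414 0.577 0.12 ]
-75 0 (np.float64(1.552142315457572e-15), np.float64(1.9960851717380547e-13)) [ 0.728  1.128 -0.019  1.995 -1.105  0.   ] elbow [0.35  0.312 0.455] j4 [0.514 0.457 0.105] j5 [0.356 0.424 0.105]
-75 0.1 (np.float64(1.302518317909681e-10), np.float64(6.538015618074801e-10)) [ 0.876  1.202  0.2    2.14  -0.957  0.   ] elbow [0.31  0.372 0.42 ] j4 [0.481 0.577 0.105] j5 [0.33  0.52  0.105]
-75 0.15 (np.float64(9.974683349793364e-13), np.float64(4.047124694279807e-12)) [ 0.939  1.252  0.338  2.227 -0.893  0.   ] elbo
[... 934 characters left out ...]
  1.064 -0.238  1.84  -1.259  0.   ] elbow [0.241 0.384 0.485] j4 [0.328 0.522 0.105] j5 [0.185 0.445 0.105]
-50 0.15 (np.float64(3.0416392418015836e-10), np.float64(2.1174988585317623e-09)) [ 1.106  1.084 -0.163  1.894 -1.163  0.   ] elbow [0.206 0.41  0.476] j4 [0.287 0.573 0.105] j5 [0.153 0.483 0.105]
60 60 [ 1.157  0.605 -0.153]
100 130 [ 1.117  0.597 -0.327]
60 200 [ 0.864  0.605 -0.178]
100 330 [ 0.679  0.606 -0.372]
20 330 [ 0.662  0.714 -0.275]
20 60 [ 1.166  0.682 -0.151]
440 215 [ 0.716  1.113 -0.153]
600 215 [ 1.13   1.083 -0.154]
680 290 [ 1.123  0.614 -0.149]
460 290 [0.559 0.122 0.103]
390 170 [ 0.693  2.021 -0.297]
160 220 [-0.319  2.94  -0.791]
160 100 [-0.088  1.983 -0.035]
```

```bash
cat > rows.py <<'E'
from plan import *
from workcell import get_state
np.set_printoptions(precision=3,suppress=True)
def rows(qs,grip,q_start=None,nd=3):
    """qs: list of (joint waypoint, nrows); prints tool-delta rows from measured pose"""
    s=get_state();p0=s["tcp_pos"];R0=Ro.from_quat(np.roll(s["orientation"],-1)).as_matrix()
    q=s["joint_pos"];out=[]
    for g,n in qs:
        for k in range(1,n+1):
            x,R=fk(q+(g-q)*k/n,P,S);out.append([grip,*np.round(R0.T@(x-p0),nd),*np.round(np.degrees(Ro.from_matrix(R0.T@R).as_rotvec()),1)])
        q=g
    print("["+", ".join("["+", ".join("%g"%v for v in r)+"]" for r in out)+"]")
    L=np.array([[0]*7]+out);L=np.diff(L,axis=0);print("max step mm",np.linalg.norm(L[:,1:4],axis=1).max()*1e3)
E
python3 - <<'E'
from rows import *
q0=get_state()["joint_pos"];ps=np.radians(-65)
g=ik(*grasp(ps,1,.11),[1,1.1,0,2,-1.1,0]);print(g)
for t in np.linspace(0,1,7):
    x,R=fk(q0+(g[0]-q0)*t,P,S);print(t,x,R[:,2])
rows([(g[0],11)],0)
E
```

```text
(array([ 0.951,  1.148,  0.043,  2.036, -1.056,  0.   ]), np.float64(1.7503318266701115e-14), np.float64(1.9570494059912636e-13))
0.0 [0.126 0.563 0.36 ] [ 0.591  0.543 -0.596]
0.16666666666666666 [0.19  0.515 0.252] [ 0.655  0.191 -0.731]
0.3333333333333333 [0.242 0.443 0.179] [ 0.652 -0.175 -0.737]
0.5 [0.281 0.368 0.14 ] [ 0.599 -0.497 -0.629]
0.6666666666666666 [0.314 0.305 0.124] [ 0.522 -0.731 -0.438]
0.8333333333333333 [0.348 0.261 0.118] [ 0.455 -0.864 -0.213]
1.0 [0.391 0.235 0.105] [ 0.423 -0.906 -0.   ]
[[0, -0.053, -0.027, 0.047, 5.6, -10.7, -17.6], [0, -0.109, -0.051, 0.081, 14, -19.9, -35.1], [0, -0.167, -0.071, 0.103, 25, -27, -52.3], [0, -0.222, -0.085, 0.114, 38.6, -31.7, -68.8], [0, -0.272, -0.095, 0.117, 54.5, -33.2, -84.3], [0, -0.317, -0.099, 0.116, 72.4, -30.9, -98.5], [0, -0.356, -0.099, 0.113, 92, -24.1, -110.7], [0, -0.39, -0.095, 0.11, 112.5, -11.7, -120.3], [0, -0.419, -0.088, 0.111, -128, -6.8, 121.5], [0, -0.445, -0.08, 0.118, -120.6, -26.4, 101], [0, -0.469, -0.073, 0.131, -110.7, -44.7, 80.7]]
max step mm 75.80897044545586
```

Run:
```python
from rows import *
q0=get_state()["joint_pos"];ps=np.radians(-65)
g=ik(*grasp(ps,1,.11),[1,1.1,0,2,-1.1,0])[0]
rows([((q0+g)/2,12)],0)
```

```text
[[0, -0.023, -0.013, 0.023, 2.2, -5.1, -8.1], [0, -0.048, -0.025, 0.044, 5.1, -9.9, -16.1], [0, -0.074, -0.037, 0.061, 8.5, -14.4, -24.2], [0, -0.1, -0.047, 0.076, 12.4, -18.5, -32.2], [0, -0.126, -0.057, 0.088, 17, -22.2, -40.2], [0, -0.152, -0.066, 0.098, 22, -25.5, -48], [0, -0.178, -0.074, 0.106, 27.7, -28.2, -55.8], [0, -0.204, -0.081, 0.111, 33.8, -30.4, -63.4], [0, -0.228, -0.087, 0.115, 40.4, -32, -70.8], [0, -0.252, -0.091, 0.117, 47.6, -33, -78], [0, -0.274, -0.095, 0.117, 55.2, -33.2, -85], [0, -0.295, -0.097, 0.117, 63.2, -32.6, -91.6]]
max step mm 35.02855977627399
```

Request:
{"method": "drive_tool", "body": {
  "deltas": [
    [[0,-0.023,-0.013,0.023,2.2,-5.1,-8.1],[0,-0.048,-0.025,0.044,5.1,-9.9,-16.1],[0,-0.074,-0.037,0.061,8.5,-14.4,-24.2],[0,-0.1,-0.047,0.076,12.4,-18.5,-32.2],[0,-0.126,-0.057,0.088,17,-22.2,-40.2],[0,-0.152,-0.066,0.098,22,-25.5,-48],[0,-0.178,-0.074,0.106,27.7,-28.2,-55.8],[0,-0.204,-0.081,0.111,33.8,-30.4,-63.4],[0,-0.228,-0.087,0.115,40.4,-32,-70.8],[0,-0.252,-0.091,0.117,47.6,-33,-78],[0,-0.274,-0.095,0.117,55.2,-33.2,-85],[0,-0.295,-0.097,0.117,63.2,-32.6,-91.6]]
  ]
}}

```text
clock: 4.47
tcp_pos: [0.2826, 0.3624, 0.1357]
orientation: [0.3, -0.088, 0.898, -0.31]
wrist_force: [-0.4, 0.0, -1.3]
finger_gap: 0.0855
grip_force: 0.0
```

```bash
python3 s.py
python3 - <<'E'
from rows import *
ps=np.radians(-65)
g=ik(*grasp(ps,1,.11),[1,1.1,0,2,-1.1,0])[0]
rows([(g,12)],0)
E
```

```text
clock 4.475
joint_pos [1.216623652534086, 0.47415691276886496, -0.2824986611399716, 1.214926194430341, -0.8191762873370149, 1.19684780267754]
tcp_pos [0.28255241180981994, 0.3624249628237135, 0.13569417113292268]
orientation [0.2996691272262713, -0.08815418924565221, 0.8981009060001556, -0.30958361672993334]
[[0, 0.002, -0.01, 0.017, 4.5, 1.4, -9.1], [0, 0.003, -0.02, 0.032, 8.6, 3.2, -18.2], [0, 0.003, -0.03, 0.046, 12.5, 5.6, -27.5], [0, 0.002, -0.039, 0.058, 16.1, 8.4, -36.8], [0, 0.001, -0.048, 0.07, 19.2, 11.7, -46.2], [0, -0.001, -0.056, 0.081, 22.1, 15.4, -55.6], [0, -0.005, -0.063, 0.092, 24.4, 19.5, -65.1], [0, -0.008, -0.069, 0.103, 26.4, 24, -74.6], [0, -0.013, -0.073, 0.113, 27.8, 28.8, -84.1], [0, -0.018, -0.077, 0.124, 28.8, 34, -93.5], [0, -0.023, -0.079, 0.135, 29.2, 39.6, -103], [0, -0.028, -0.079, 0.148, 29, 45.5, -112.4]]
max step mm 19.82422760159901
```

Request:
{"method": "drive_tool", "body": {
  "deltas": [
    [[0,0.002,-0.01,0.017,4.5,1.4,-9.1],[0,0.003,-0.02,0.032,8.6,3.2,-18.2],[0,0.003,-0.03,0.046,12.5,5.6,-27.5],[0,0.002,-0.039,0.058,16.1,8.4,-36.8],[0,0.001,-0.048,0.07,19.2,11.7,-46.2],[0,-0.001,-0.056,0.081,22.1,15.4,-55.6],[0,-0.005,-0.063,0.092,24.4,19.5,-65.1],[0,-0.008,-0.069,0.103,26.4,24,-74.6],[0,-0.013,-0.073,0.113,27.8,28.8,-84.1],[0,-0.018,-0.077,0.124,28.8,34,-93.5],[0,-0.023,-0.079,0.135,29.2,39.6,-103],[0,-0.028,-0.079,0.148,29,45.5,-112.4]]
  ]
}}

```text
clock: 5.98
tcp_pos: [0.3903, 0.2344, 0.1037]
orientation: [0.38, 0.596, -0.383, 0.595]
wrist_force: [-0.2, -0.6, -0.3]
finger_gap: 0.0852
grip_force: 0.0
```

```bash
python3 s.py
python3 - <<'E'
from rows import *
from h import *
ps=np.radians(-65)
s=get_state();R0=Ro.from_quat(np.roll(s["orientation"],-1)).as_matrix()
for b in(.11,0):
    x,R=grasp(ps,1,b);print(b,R0.T@(x-s["tcp_pos"]),np.degrees(Ro.from_matrix(R0.T@R).as_rotvec()))
p,d=read_camera("top");cv2.imwrite("pics/t1.png",cv2.resize(cv2.convertScaleAbs(p[120:280,60:300,::-1],alpha=1.8),None,fx=3.3,fy=3.3,interpolation=cv2.INTER_CUBIC))
E
```

```text
clock 5.975
joint_pos [0.9492398130729824, 1.1467297535523988, 0.043895699013189085, 2.030780556011389, -1.0526907384702573, -0.0032691676345623583]
tcp_pos [0.390299822146061, 0.2344178683741083, 0.10374616688589001]
orientation [0.3796298987992095, 0.5958551355936946, -0.38331728432401085, 0.5948997031960823]
0.11 [ 0.001 -0.001 -0.   ] [ 0.297  0.226 -0.21 ]
0 [ 0.002 -0.001  0.11 ] [ 0.297  0.226 -0.21 ]
```

View pics/t1.png

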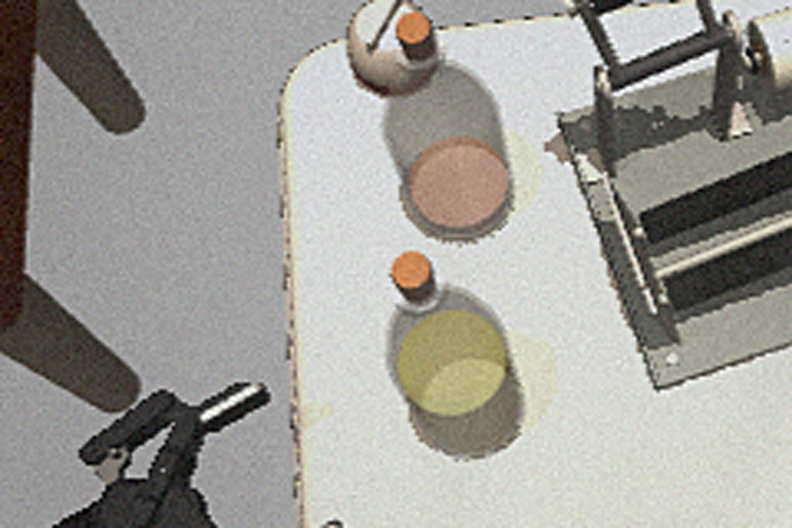

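The picture shows the open gripper (200,400) level and aimed at the tall bottle (450,360), with a clear way in.

Request:
{"method": "drive_tool", "body": {
  "deltas": [
    [[0,0.001,-0.001,0.015,0.3,0.2,-0.2],[0,0.001,-0.001,0.035,0.3,0.2,-0.2],[0,0.001,-0.001,0.055,0.3,0.2,-0.2],[0,0.001,-0.001,0.075,0.3,0.2,-0.2],[0,0.001,-0.001,0.09,0.3,0.2,-0.2],[0,0.001,-0.001,0.1,0.3,0.2,-0.2],[0,0.001,-0.001,0.108,0.3,0.2,-0.2],[0,0.001,-0.001,0.11,0.3,0.2,-0.2],[0,0.001,-0.001,0.11,0.3,0.2,-0.2]]
  ],
  "newtons": 45
}}

```text
clock: 7.15
tcp_pos: [0.4366, 0.1362, 0.1054]
orientation: [0.376, 0.596, -0.382, 0.599]
wrist_force: [-0.1, 0.5, -1.0]
finger_gap: 0.0853
grip_force: 0.0
```

```bash
python3 s.py
python3 - <<'E'
from h import *
p,d=read_camera("top");cv2.imwrite("pics/t2.png",cv2.resize(cv2.convertScaleAbs(p[120:280,60:300,::-1],alpha=1.8),None,fx=3.3,fy=3.3,interpolation=cv2.INTER_CUBIC))
E
```

```text
clock 7.15
joint_pos [0.7657470974746401, 1.0863217104434775, -0.15060019700599767, 1.9023683821696296, -1.2449914224540968, 0.007027858006179433]
tcp_pos [0.43655505240956954, 0.13616731448830943, 0.10537666648901929]
orientation [0.3759591611496724, 0.5955212815265026, -0.38173664143145764, 0.5985701704773613]
```

View pics/t2.png

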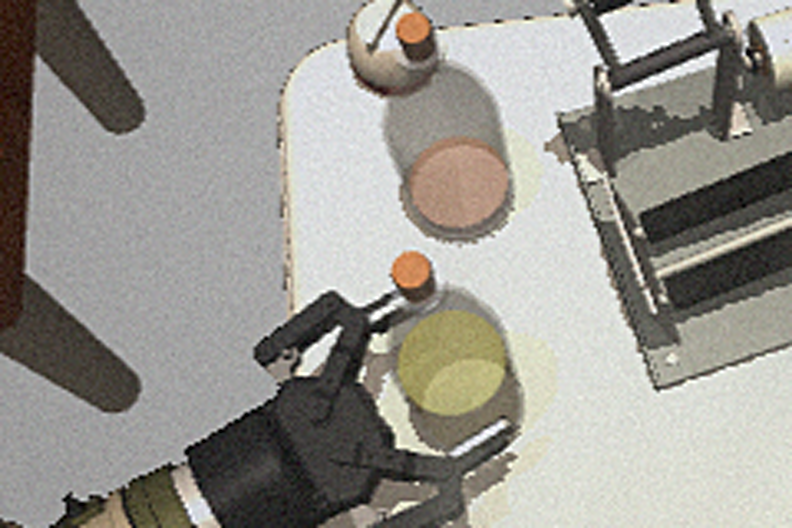

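The bottle sits upright between the fingers (pads at about 390,300 and 490,440). Closing.

Request:
{"method": "drive_tool", "body": {
  "deltas": [
    [[255,0,0,0,0,0,0],[255,0,0,0,0,0,0],[255,0,0,0,0,0,0],[255,0,0,0,0,0,0],[255,0,0,0,0,0,0],[255,0,0,0,0,0,0]]
  ],
  "newtons": 45
}}

```text
clock: 7.95
tcp_pos: [0.4366, 0.1361, 0.1056]
orientation: [0.376, 0.595, -0.382, 0.599]
wrist_force: [-2.1, 2.6, 2.8]
finger_gap: 0.0665
grip_force: 54.7
```

```bash
cat > path.py <<'E'
from rows import *
# bottle in tool: axis point at tool z=-off; neck along tool x; base at -s along tool x
def bottle_pts(q,N=9):
    x,R=fk(q,P,S);c=x-R[:,2]*off
    out=[]
    for h,r in((0,.034),(.07,.034),(.14,.034),(.2,.024),(.276,.014)):
        for f in np.linspace(0,2*np.pi,12,endpoint=False): out.append(c+R[:,0]*(h-s)+r*(np.cos(f)*R[:,1]+np.sin(f)*R[:,2]))
    return np.array(out)
def check(q):
    b=bottle_pts(q);sb=np.hypot(b[:,0]-.577,b[:,1]-.152)-.036;sb=np.where(b[:,2]<.24,sb,9).min()
    L=(b-O)@Rb   # stop plate & posts region
    st=np.where((abs(L[:,1])<.05)&(abs(L[:,0])<.03),L[:,2]-.024,9).min()
    po=np.where((L[:,2]<.24),.075-L[:,1],9).min()
    return b[:,2].min(),sb,st,po
E
python3 s.py
python3 - <<'E'
from path import *
q=get_state()["joint_pos"]
x,R=fk(q,P,S)
ab=ik(*place(1,(.01,0,.1)),[-.1,.2,-.3,1,-.2,-1.9])[0]
for dz in(.08,.15,.2):
    u=ik(x+[0,0,dz],R,q);print("lift",dz,*u)
    for t in np.linspace(0,1,11): 
        qq=u[0]+(ab-u[0])*t;xx,RR=fk(qq,P,S);print("%.1f"%t,np.array(check(qq)),xx,"neck",RR[:,0],"tz",RR[:,2])
E
```

```text
clock 7.95
joint_pos [0.7655585621414545, 1.0859898577694114, -0.15078547994561034, 1.9025643463745856, -1.2449578331844886, 0.0069956818380038895]
tcp_pos [0.4365527338132253, 0.13606258830881782, 0.10556794921409936]
orientation [0.37605224941249765, 0.595489272347703, -0.38177626650799457, 0.5985182658547864]
lift 0.08 [ 0.766  0.952 -0.183  2.004 -1.245  0.007] 1.1751093432880938e-12 6.039331448144137e-12
0.0 [0.08  0.08  9.    0.084] [0.437 0.136 0.186] neck [-0.008 -0.005  1.   ] tz [ 0.426 -0.905 -0.001]
0.1 [0.084 0.098 0.127 0.106] [0.419 0.088 0.19 ] neck [ 0.05  -0.058  0.997] tz [ 0.246 -0.967 -0.069]
0.2 [0.08  0.125 9.    0.127] [0.4   0.051 0.186] neck [ 0.104 -0.158  0.982] tz [ 0.071 -0.984 -0.165]
0.3 [0.072 0.148 9.    0.145] [0.384 0.024 0.176] neck [ 0.138 -0.293  0.946] tz [-0.084 -0.955 -0.283]
0.4 [0.064 0.157 9.    0.155] [0.374 0.006 0.162] neck [ 0.148 -0.447  0.882] tz [-0.206 -0.886 -0.415]
0.5 [0.058 0.153 9.    0.157] [ 0.374 -0.004  0.149] neck [ 0.136 -0.601  0.787] tz [-0.284 -0.785 -0.55 ]
0.6 [0.059 0.139 9.    0.145] [ 0.385 -0.01   0.138] neck [ 
[... 2294 characters left out ...]
231] neck [ 0.148 -0.447  0.882] tz [-0.206 -0.886 -0.415]
0.5 [0.114 0.172 9.    0.175] [ 0.357 -0.009  0.204] neck [ 0.136 -0.601  0.787] tz [-0.284 -0.785 -0.55 ]
0.6 [0.103 0.156 9.    0.162] [ 0.367 -0.013  0.181] neck [ 0.115 -0.738  0.665] tz [-0.313 -0.663 -0.681]
0.7 [0.1   0.132 9.    0.137] [ 0.391 -0.016  0.165] neck [ 0.098 -0.844  0.528] tz [-0.29  -0.531 -0.796]
0.8 [0.107 0.104 0.065 0.107] [ 0.425 -0.022  0.158] neck [ 0.102 -0.915  0.391] tz [-0.217 -0.404 -0.888]
0.9 [0.123 0.079 0.024 0.073] [ 0.467 -0.033  0.161] neck [ 0.134 -0.951  0.278] tz [-0.104 -0.292 -0.951]
1.0 [0.147 0.07  0.042 0.041] [ 0.513 -0.052  0.178] neck [ 0.195 -0.959  0.208] tz [ 0.041 -0.204 -0.978]
```

Gripped (gap 66.5 mm, 55 N). Lifting.

Request:
{"method": "drive_tool", "body": {
  "deltas": [
    [[255,0.01,0,0,0,0,0],[255,0.035,0,0,0,0,0],[255,0.07,0,0,0,0,0],[255,0.11,0,0,0,0,0],[255,0.145,0,0,0,0,0],[255,0.17,0,0,0,0,0],[255,0.18,0,0,0,0,0],[255,0.18,0,0,0,0,0]]
  ],
  "newtons": 55
}}

```text
clock: 8.95
tcp_pos: [0.4351, 0.135, 0.2855]
orientation: [0.376, 0.595, -0.382, 0.599]
wrist_force: [-1.0, -0.5, -4.8]
finger_gap: 0.0666
grip_force: 61.0
```

```bash
cat > mv.py <<'E'
from path import *
import sys
f=float(sys.argv[1]);n=int(sys.argv[2])
q=get_state()["joint_pos"];print(q)
ab=ik(*place(1,(.012,0,.13)),[-.1,.2,-.3,1,-.2,-1.9])[0]
print([np.array(check(q+(ab-q)*t)) for t in np.linspace(0,1,6)])
rows([(q+(ab-q)*f,n)],255)
E
python3 mv.py .5 11
```

```text
[ 0.766  0.795 -0.187  2.156 -1.244  0.007]
[array([0.18 , 0.081, 9.   , 0.086]), array([0.164, 0.136, 9.   , 0.135]), array([0.132, 0.169, 9.   , 0.167]), array([0.113, 0.15 , 9.   , 0.156]), array([0.128, 0.099, 0.086, 0.103]), array([0.176, 0.066, 0.072, 0.041])]
[[255, -0, 0.019, 0.018, -5, -1.6, -1], [255, -0.003, 0.037, 0.034, -9.9, -3.6, -1.9], [255, -0.007, 0.055, 0.047, -14.5, -6, -2.8], [255, -0.013, 0.071, 0.058, -18.8, -8.9, -3.6], [255, -0.02, 0.086, 0.067, -22.9, -12.2, -4.3], [255, -0.028, 0.098, 0.075, -26.5, -15.9, -4.9], [255, -0.037, 0.109, 0.081, -29.8, -19.9, -5.3], [255, -0.046, 0.117, 0.086, -32.6, -24.1, -5.6], [255, -0.056, 0.123, 0.09, -34.9, -28.6, -5.7], [255, -0.065, 0.126, 0.093, -36.6, -33.3, -5.6], [255, -0.075, 0.127, 0.097, -37.8, -38.1, -5.3]]
max step mm 26.1725046566048
```

Request:
{"method": "drive_tool", "body": {
  "deltas": [
    [[255,0,0.019,0.018,-5,-1.6,-1],[255,-0.003,0.037,0.034,-9.9,-3.6,-1.9],[255,-0.007,0.055,0.047,-14.5,-6,-2.8],[255,-0.013,0.071,0.058,-18.8,-8.9,-3.6],[255,-0.02,0.086,0.067,-22.9,-12.2,-4.3],[255,-0.028,0.098,0.075,-26.5,-15.9,-4.9],[255,-0.037,0.109,0.081,-29.8,-19.9,-5.3],[255,-0.046,0.117,0.086,-32.6,-24.1,-5.6],[255,-0.056,0.123,0.09,-34.9,-28.6,-5.7],[255,-0.065,0.126,0.093,-36.6,-33.3,-5.6],[255,-0.075,0.127,0.097,-37.8,-38.1,-5.3]]
  ]
}}

```text
clock: 10.32
tcp_pos: [0.3617, -0.0063, 0.2074]
orientation: [-0.429, -0.62, 0.625, -0.203]
wrist_force: [0.1, -0.1, -4.8]
finger_gap: 0.0668
grip_force: 61.6
```

```bash
python3 mv.py 1 12
```

```text
[ 0.314  0.482 -0.206  1.633 -0.719 -0.955]
[array([0.117, 0.166, 9.   , 0.169]), array([0.111, 0.15 , 9.   , 0.156]), array([0.114, 0.127, 9.   , 0.132]), array([0.127, 0.099, 0.085, 0.103]), array([0.148, 0.076, 0.049, 0.071]), array([0.176, 0.066, 0.072, 0.041])]
[[255, -0.004, -0.005, 0.005, -0.5, -4.3, -0.8], [255, -0.008, -0.013, 0.009, -0.4, -8.6, -1.6], [255, -0.011, -0.021, 0.011, 0.1, -12.9, -2.4], [255, -0.013, -0.032, 0.012, 1.1, -17, -3.2], [255, -0.013, -0.043, 0.012, 2.6, -20.9, -4], [255, -0.011, -0.056, 0.011, 4.6, -24.7, -4.7], [255, -0.008, -0.071, 0.009, 7, -28.1, -5.4], [255, -0.002, -0.086, 0.006, 9.9, -31.2, -6], [255, 0.006, -0.101, 0.002, 13.2, -33.9, -6.6], [255, 0.017, -0.117, -0.002, 16.8, -36.2, -7.2], [255, 0.03, -0.133, -0.006, 20.8, -38.1, -7.7], [255, 0.046, -0.149, -0.01, 25, -39.4, -8.2]]
max step mm 22.978250586152104
```

Request:
{"method": "drive_tool", "body": {
  "deltas": [
    [[255,-0.004,-0.005,0.005,-0.5,-4.3,-0.8],[255,-0.008,-0.013,0.009,-0.4,-8.6,-1.6],[255,-0.011,-0.021,0.011,0.1,-12.9,-2.4],[255,-0.013,-0.032,0.012,1.1,-17,-3.2],[255,-0.013,-0.043,0.012,2.6,-20.9,-4],[255,-0.011,-0.056,0.011,4.6,-24.7,-4.7],[255,-0.008,-0.071,0.009,7,-28.1,-5.4],[255,-0.002,-0.086,0.006,9.9,-31.2,-6],[255,0.006,-0.101,0.002,13.2,-33.9,-6.6],[255,0.017,-0.117,-0.002,16.8,-36.2,-7.2],[255,0.03,-0.133,-0.006,20.8,-38.1,-7.7],[255,0.046,-0.149,-0.01,25,-39.4,-8.2]]
  ]
}}

```text
clock: 11.82
tcp_pos: [0.5116, -0.048, 0.2077]
orientation: [0.067, 0.771, -0.628, 0.081]
wrist_force: [0.2, 0.1, -2.8]
finger_gap: 0.0666
grip_force: 62.2
```

```bash
cat > rel.py <<'E'
from path import *
import sys
s_=get_state();R0=Ro.from_quat(np.roll(s_["orientation"],-1)).as_matrix()
for a in sys.argv[1:]:
    d=np.array(eval(a));x,R=place(1,d);print(d,R0.T@(x-s_["tcp_pos"]),np.degrees(Ro.from_matrix(R0.T@R).as_rotvec()))
print(s_["clock"],s_["wrist_force"])
E
python3 rel.py "(.012,0,.13)" "(.012,0,.03)" "(.005,0,.004)"
python3 - <<'E'
from h import *
p,d=read_camera("side");np.savez("side1.npz",p=p,d=d);cv2.imwrite("pics/s3.png",cv2.resize(p[60:330,190:430,::-1],None,fx=2.2,fy=2.2,interpolation=cv2.INTER_CUBIC))
E
```

```text
[0.012 0.    0.13 ] [ 0.    -0.001 -0.   ] [ 0.077 -0.046  0.178]
[0.012 0.    0.03 ] [ 0.    -0.001  0.1  ] [ 0.077 -0.046  0.178]
[0.005 0.    0.004] [-0.007 -0.001  0.126] [ 0.077 -0.046  0.178]
11.825 [ 0.241  0.107 -2.766]
```

View pics/s3.png

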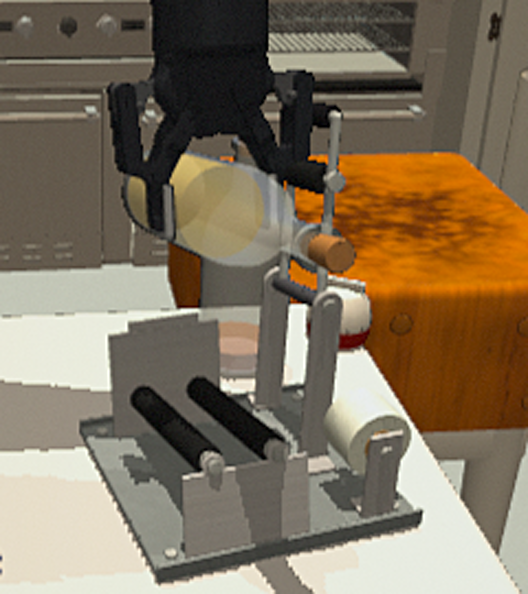

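The bottle hangs above the bed, neck to the right and up (cork at 332,252), clear of the presser. I'll check the bottle's pose in the hand from the cork, and look from the top too.

Run:
```python
from path import *
from h import *
q=get_state()["joint_pos"];x,R=fk(q,P,S);c=x-R[:,2]*off
tip=c+R[:,0]*(.266-s)
p2,d2=read_camera("top");np.savez("top1.npz",p=p2,d=d2)
for n,p,d in(("side",*np.load("side1.npz").values()),("top",p2,d2)):
    W=cloud(n,d);hsv=cv2.cvtColor(p,cv2.COLOR_RGB2HSV)
    e=proj(n,tip);m=(hsv[...,0]<18)&(hsv[...,1]>110)&(np.hypot(*(np.mgrid[:384,:512][::-1]-e[:,None,None]))<22)
    b,l,st,ce=cv2.connectedComponentsWithStats(m.astype(np.uint8))
    for i in range(1,b):
        if st[i,4]>20:print(n,"pred",e,"seen",ce[i],st[i],np.median(W[l==i],0),"tip",tip)
```

```text
side pred [342.046 172.976] seen [348.659 171.038] [330 151  35  39 848] [ 0.889  0.687 -0.153] tip [ 0.545 -0.199  0.268]
side pred [342.046 172.976] seen [332.044 157.147] [326 152  11  10  68] [ 0.863  0.896 -0.158] tip [ 0.545 -0.199  0.268]
side pred [342.046 172.976] seen [327.854 185.011] [322 178  12  14  89] [ 0.784  0.647 -0.151] tip [ 0.545 -0.199  0.268]
```

Request:
{"method": "drive_tool", "body": {
  "deltas": [
    [[255,0,-0.001,0.02,0,0,0.2],[255,0,-0.001,0.045,0,0,0.2],[255,0,-0.001,0.07,0,0,0.2],[255,0,-0.001,0.09,0,0,0.2],[255,0,-0.001,0.105,0,0,0.2],[255,0,-0.001,0.115,0,0,0.2],[255,0,-0.001,0.12,0,0,0.2],[255,0,-0.001,0.122,0,0,0.2],[255,0,-0.001,0.122,0,0,0.2]]
  ]
}}

```text
clock: 13.05
tcp_pos: [0.5193, -0.0731, 0.0911]
orientation: [0.066, 0.769, -0.63, 0.083]
wrist_force: [0.4, 0.5, -4.7]
finger_gap: 0.0668
grip_force: 62.7
```

```bash
python3 rel.py "(.012,0,.008)" "(.003,0,0)"
python3 - <<'E'
from h import *
p,d=read_camera("side");np.savez("side2.npz",p=p,d=d);a=cv2.resize(p[110:310,190:400,::-1],None,fx=1.9,fy=2,interpolation=cv2.INTER_CUBIC)
p,d=read_camera("top");np.savez("top2.npz",p=p,d=d);b=cv2.resize(cv2.convertScaleAbs(p[80:280,190:400,::-1],alpha=1.8),None,fx=1.9,fy=2,interpolation=cv2.INTER_CUBIC)
cv2.imwrite("pics/s4.png",np.hstack([a,b]))
E
```

```text
[0.012 0.    0.008] [-0.001  0.002  0.002] [-0.121 -0.228 -0.146]
[0.003 0.    0.   ] [-0.01   0.002  0.01 ] [-0.121 -0.228 -0.146]
13.05 [ 0.372  0.523 -4.696]
```

View pics/s4.png

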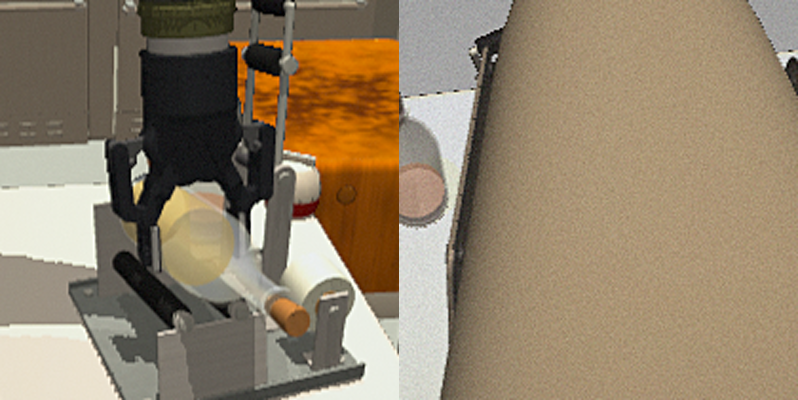

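The side view shows the bottle just above both rollers. The arm hides it from the top camera, so I'll approach by force.

Request:
{"method": "drive_tool", "body": {
  "deltas": [
    [[255,-0.003,0.001,0.003,-0.1,-0.2,-0.1],[255,-0.006,0.002,0.005,-0.1,-0.2,-0.1],[255,-0.006,0.002,0.006,-0.1,-0.2,-0.1],[255,-0.006,0.002,0.006,-0.1,-0.2,-0.1]]
  ]
}}

```text
clock: 13.65
tcp_pos: [0.5161, -0.0688, 0.0833]
orientation: [0.066, 0.77, -0.629, 0.081]
wrist_force: [-0.3, 0.1, -4.4]
finger_gap: 0.0665
grip_force: 62.7
```

Request:
{"method": "drive_tool", "body": {
  "deltas": [
    [[255,0,0,0.001,0,0,0],[255,0,0,0.002,0,0,0],[255,0,0,0.002,0,0,0]]
  ]
}}

```text
clock: 14.02
tcp_pos: [0.5161, -0.0694, 0.0814]
orientation: [0.066, 0.77, -0.63, 0.081]
wrist_force: [-0.4, -0.4, -5.0]
finger_gap: 0.0667
grip_force: 62.7
```

```bash
python3 rel.py "(.003,0,0)"
```

```text
[0.003 0.    0.   ] [-0.004 -0.001  0.002] [ 0.031 -0.005 -0.038]
14.025 [-0.408 -0.405 -4.955]
```

Request:
{"method": "drive_tool", "body": {
  "deltas": [
    [[255,0,0,0.001,0,0,0],[255,0,0,0.0015,0,0,0],[255,0,0,0.0015,0,0,0]]
  ]
}}

```text
clock: 14.4
tcp_pos: [0.5163, -0.0696, 0.0809]
orientation: [0.066, 0.77, -0.629, 0.081]
wrist_force: [-4.0, 2.3, 5.9]
finger_gap: 0.0665
grip_force: 63.8
```

Request:
{"method": "drive_tool", "body": {
  "deltas": [
    [[255,0,0,0.001,0,0,0],[255,0,0,0.001,0,0,0]]
  ]
}}

```text
clock: 14.65
tcp_pos: [0.5164, -0.0696, 0.0808]
orientation: [0.066, 0.77, -0.629, 0.082]
wrist_force: [-6.6, 3.6, 13.3]
finger_gap: 0.0667
grip_force: 65.0
```

Request:
{"method": "drive_tool", "body": {
  "deltas": [
    [[255,0,0,0.001,0,0,0],[255,0,0,0.001,0,0,0]]
  ]
}}

```text
clock: 14.9
tcp_pos: [0.5165, -0.0697, 0.0807]
orientation: [0.066, 0.77, -0.629, 0.082]
wrist_force: [-9.3, 5.8, 21.2]
finger_gap: 0.0664
grip_force: 65.9
```

```bash
python3 rel.py "(.003,0,0)"
```

```text
[0.003 0.    0.   ] [-0.004 -0.     0.001] [-0.078 -0.063  0.004]
14.9 [-9.297  5.763 21.242]
```

Touchdown is felt. I'll back off the load, shift 1 mm toward the robot, and slide toward the stop.

Request:
{"method": "drive_tool", "body": {
  "deltas": [
    [[255,0,0,-0.003,0,0,0],[255,-0.001,0.001,-0.003,0,0,0],[255,-0.002,0.001,-0.003,0,0,0],[255,-0.002,0.001,-0.003,0,0,0]]
  ]
}}

```text
clock: 15.4
tcp_pos: [0.5158, -0.068, 0.0807]
orientation: [0.066, 0.77, -0.63, 0.082]
wrist_force: [2.7, -1.3, -2.1]
finger_gap: 0.0665
grip_force: 63.0
```

Request:
{"method": "drive_tool", "body": {
  "deltas": [
    [[255,-0.001,0,0,0,0,0],[255,-0.002,0,0,0,0,0],[255,-0.002,0,0,0,0,0]]
  ]
}}

```text
clock: 15.78
tcp_pos: [0.515, -0.0658, 0.0804]
orientation: [0.066, 0.77, -0.629, 0.081]
wrist_force: [3.2, -1.7, -1.0]
finger_gap: 0.0665
grip_force: 62.9
```

Request:
{"method": "drive_tool", "body": {
  "deltas": [
    [[255,-0.001,0,0,0,0,0],[255,-0.001,0,0,0,0,0]]
  ]
}}

```text
clock: 16.02
tcp_pos: [0.5147, -0.0649, 0.0802]
orientation: [0.066, 0.77, -0.629, 0.081]
wrist_force: [3.4, -2.0, 0.2]
finger_gap: 0.0665
grip_force: 62.9
```

```bash
python3 rel.py "(0,0,0)"
```

```text
[0 0 0] [-0.002 -0.001  0.002] [-0.023 -0.035 -0.043]
16.025 [ 3.438 -1.963  0.19 ]
```

Request:
{"method": "drive_tool", "body": {
  "deltas": [
    [[255,-0.001,-0.0005,0,0,0,0],[255,-0.001,-0.0005,0,0,0,0]]
  ]
}}

```text
clock: 16.27
tcp_pos: [0.5146, -0.0637, 0.0799]
orientation: [0.066, 0.77, -0.629, 0.081]
wrist_force: [2.4, -1.2, 1.0]
finger_gap: 0.0666
grip_force: 63.0
```

Request:
{"method": "drive_tool", "body": {
  "deltas": [
    [[255,-0.001,0,0,0,0,0],[255,-0.001,0,0,0,0,0]]
  ]
}}

```text
clock: 16.52
tcp_pos: [0.5146, -0.063, 0.0797]
orientation: [0.066, 0.77, -0.63, 0.081]
wrist_force: [3.2, -3.9, 0.9]
finger_gap: 0.0666
grip_force: 63.0
```

Request:
{"method": "drive_tool", "body": {
  "deltas": [
    [[255,-0.001,0,0,0,0,0],[255,-0.001,0,0,0,0,0]]
  ]
}}

```text
clock: 16.77
tcp_pos: [0.5145, -0.063, 0.0797]
orientation: [0.067, 0.77, -0.63, 0.082]
wrist_force: [3.5, -7.3, 1.4]
finger_gap: 0.0669
grip_force: 62.8
```

Stop contact is found. I'll relieve the push and release gently.

Request:
{"method": "drive_tool", "body": {
  "deltas": [
    [[255,0.0015,0,0,0,0,0],[255,0.0015,0,0,0,0,0],[60,0.0015,0,0,0,0,0],[50,0.0015,0,0,0,0,0],[40,0.0015,0,0,0,0,0],[25,0.0015,0,0,0,0,0],[0,0.0015,0,0,0,0,0],[0,0.0015,0,0,0,0,0],[0,0.0015,0,0,0,0,0],[0,0.0015,0,0,0,0,0]]
  ],
  "newtons": 20
}}

```text
clock: 18.02
tcp_pos: [0.5145, -0.0633, 0.0797]
orientation: [0.066, 0.77, -0.629, 0.081]
wrist_force: [-0.5, 1.1, -1.1]
finger_gap: 0.0855
grip_force: 0.0
```

```bash
python3 rel.py "(0,0,0)"
python3 - <<'E'
from path import *
q=get_state()["joint_pos"];print(q)
# presser geometry
from plan import *
for g in (np.array([.6004,.0416,.2689]),): print("grip in bed",(g-O)@Rb)
E
```

```text
[0 0 0] [-0.    -0.001  0.001] [ 0.021 -0.009 -0.037]
18.025 [-0.545  1.054 -1.1  ]
[-0.164  0.264 -0.433  0.798 -0.196 -1.942]
grip in bed [0.061 0.104 0.18 ]
```

Released. The presser grip measures at bed (61,104,180) mm, which matches the model at angle ≈1.67. I'll retract straight up along bed z.

Request:
{"method": "drive_tool", "body": {
  "deltas": [
    [[0,0,-0.001,-0.008,0,0,0],[0,0,-0.001,-0.025,0,0,0],[0,0,-0.001,-0.05,0,0,0],[0,0,-0.001,-0.09,0,0,0],[0,0,-0.001,-0.13,0,0,0],[0,0,-0.001,-0.17,0,0,0],[0,0,-0.001,-0.21,0,0,0],[0,0,-0.001,-0.24,0,0,0],[0,0,-0.001,-0.25,0,0,0]]
  ]
}}

```text
clock: 19.15
tcp_pos: [0.5059, -0.0118, 0.3267]
orientation: [0.065, 0.77, -0.629, 0.083]
wrist_force: [-0.0, 0.4, -0.6]
finger_gap: 0.0854
grip_force: 0.0
```

```bash
cat > pr.py <<'E'
from path import *
import sys
# bed-frame TCP targets given as (x,y,z) with tool z=-bz, tool x=bx
s_=get_state();R0=Ro.from_quat(np.roll(s_["orientation"],-1)).as_matrix()
R=place(1)[1]
print("tcp in bed",(s_["tcp_pos"]-O)@Rb,"tilt err",np.degrees(Ro.from_matrix(R0.T@R).as_rotvec()),s_["clock"],s_["wrist_force"])
def tgt(d,tilt=0):
    Rt=R@rx(tilt);x=O+Rb@np.array(d);q=ik(x,Rt,s_["joint_pos"])
    print(np.array(d),"delta",R0.T@(x-s_["tcp_pos"]),np.degrees(Ro.from_matrix(R0.T@Rt).as_rotvec()),"ik",q[1:],q[0])
def bar(phi,L=.135): return np.array([.062,.09-L*np.cos(phi),.046+L*np.sin(phi)])
E
python3 - <<'E'
from pr import *
tgt([.062,.104,.235]);tgt([.062,.104,.168]);tgt(bar(.8)-[0,0,.012]);tgt(bar(0)-[0,0,.012])
from h import *
p,d=read_camera("side");np.savez("side3.npz",p=p,d=d);a=cv2.resize(p[150:310,210:400,::-1],None,fx=4,fy=3.6,interpolation=cv2.INTER_CUBIC)
cv2.imwrite("pics/s5.png",a)
E
```

```text
tcp in bed [0.106 0.001 0.23 ] tilt err [-0.201 -0.071 -0.048] 19.15 [-0.03   0.378 -0.623]
[0.062 0.104 0.235] delta [-0.044 -0.103 -0.005] [-0.201 -0.071 -0.048] ik (np.float64(3.2805109522660477e-10), np.float64(1.862984271729916e-09)) [ 0.056  0.345  0.296  1.491 -0.207 -1.719]
[0.062 0.104 0.168] delta [-0.044 -0.103  0.062] [-0.201 -0.071 -0.048] ik (np.float64(7.794220137244593e-13), np.float64(5.316233753143166e-12)) [ 0.033  0.343  0.135  1.327 -0.206 -1.743]
[ 0.062 -0.004  0.131] delta [-0.044  0.005  0.099] [-0.201 -0.071 -0.048] ik (np.float64(6.446440617587464e-09), np.float64(4.663617176888613e-08)) [-0.021  0.142 -0.217  1.166 -0.204 -1.797]
[ 0.062 -0.045  0.034] delta [-0.044  0.047  0.196] [-0.201 -0.071 -0.048] ik (np.float64(1.1278641399903965e-08), np.float64(9.539933183931763e-08)) [-0.085  0.128 -0.478  0.905 -0.201 -1.862]
```

View pics/s5.png

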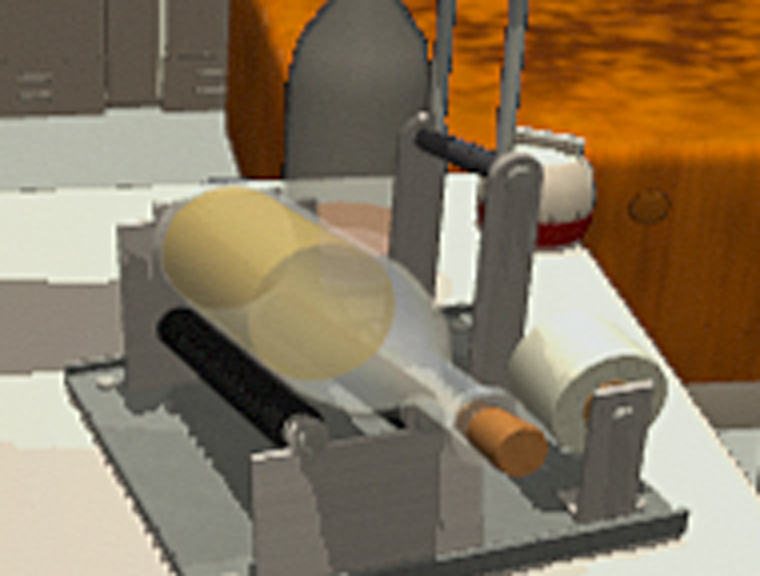

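The bottle lies straight on both rollers with its base at the stop, cork at (505,440). Now I'll move above the presser grip.

Request:
{"method": "drive_tool", "body": {
  "deltas": [
    [[0,-0.008,-0.012,-0.01,-0.1,-0.1,0],[0,-0.016,-0.035,-0.01,-0.2,-0.1,0],[0,-0.028,-0.06,-0.01,-0.2,-0.1,0],[0,-0.038,-0.085,-0.01,-0.2,-0.1,0],[0,-0.044,-0.103,-0.01,-0.2,-0.1,0],[0,-0.044,-0.103,-0.01,-0.2,-0.1,0],[0,-0.044,-0.103,-0.01,-0.2,-0.1,0]]
  ]
}}

```text
clock: 20.08
tcp_pos: [0.5964, 0.0522, 0.3239]
orientation: [0.068, 0.77, -0.63, 0.078]
wrist_force: [-0.5, -0.3, -0.3]
finger_gap: 0.0854
grip_force: 0.0
```

Run:
```python
from pr import *
tgt([.062,.104,.166])
from h import *
p,d=read_camera("side");np.savez("side4.npz",p=p,d=d);a=cv2.resize(p[30:190,250:440,::-1],None,fx=4,fy=3.6,interpolation=cv2.INTER_CUBIC)
cv2.imwrite("pics/s6.png",a)
```

```text
tcp in bed [0.061 0.102 0.236] tilt err [ 0.336  0.095 -0.024] 20.075 [-0.477 -0.349 -0.288]
[0.062 0.104 0.166] delta [ 0.001 -0.002  0.07 ] [ 0.336  0.095 -0.024] ik (np.float64(4.134684969584443e-11), np.float64(4.756356609198246e-10)) [ 0.032  0.343  0.13   1.322 -0.206 -1.743]
```

View pics/s6.png

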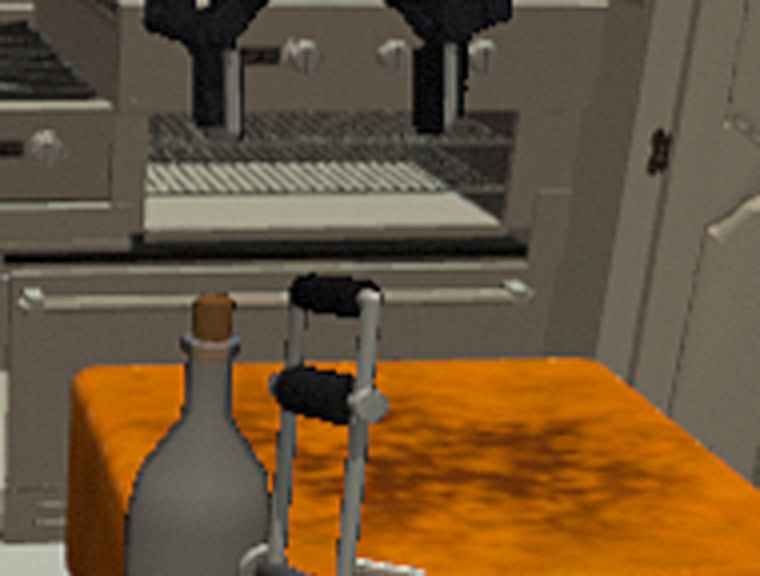

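The fingers straddle the cross grip (330,295) from above. Descending and closing.

Request:
{"method": "drive_tool", "body": {
  "deltas": [
    [[0,0.001,-0.002,0.015,0.3,0,0],[0,0.001,-0.002,0.035,0.3,0,0],[0,0.001,-0.002,0.055,0.3,0,0],[0,0.001,-0.002,0.067,0.3,0,0],[0,0.001,-0.002,0.07,0.3,0,0],[100,0.001,-0.002,0.07,0.3,0,0],[180,0.001,-0.002,0.07,0.3,0,0],[255,0.001,-0.002,0.07,0.3,0,0],[255,0.001,-0.002,0.07,0.3,0,0],[255,0.001,-0.002,0.07,0.3,0,0],[255,0.001,-0.002,0.07,0.3,0,0],[255,0.001,-0.002,0.07,0.3,0,0]]
  ],
  "newtons": 20
}}

```text
clock: 21.62
tcp_pos: [0.6021, 0.0379, 0.257]
orientation: [0.065, 0.77, -0.629, 0.081]
wrist_force: [-1.0, -0.1, 4.5]
finger_gap: 0.0172
grip_force: 21.4
```

Run:
```python
from pr import *
b=(s_["tcp_pos"]-O)@Rb;phi0=np.arccos((.09-b[1])/.135);h=b-bar(phi0)
print(s_["finger_gap"],"phi0",phi0,"tcp-bar",h)
for f in np.linspace(phi0,0,13)[1:]:
    d=bar(f)-bar(phi0);print("%.2f"%f,np.round(R0.T@(Rb@d),4))
```

```text
tcp in bed [0.062 0.105 0.168] tilt err [-0.124  0.084 -0.033] 21.625 [-1.025 -0.14   4.458]
0.017172970058155795 phi0 1.6820242780694292 tcp-bar [ 0.    -0.    -0.012]
1.54 [ 0.     0.019 -0.001]
1.40 [0.    0.038 0.001]
1.26 [0.    0.056 0.005]
1.12 [0.    0.074 0.012]
0.98 [0.    0.09  0.022]
0.84 [0.    0.105 0.033]
0.70 [0.    0.118 0.047]
0.56 [0.    0.13  0.062]
0.42 [0.    0.138 0.079]
0.28 [0.    0.145 0.097]
0.14 [0.    0.149 0.115]
0.00 [0.    0.15  0.134]
```

Request:
{"method": "drive_tool", "body": {
  "deltas": [
    [[255,0,0.009,0,0,0,0],[255,0,0.019,-0.001,0,0,0],[255,0,0.038,0.001,0,0,0],[255,0,0.056,0.005,0,0,0],[255,0,0.074,0.012,0,0,0],[255,0,0.09,0.022,0,0,0],[255,0,0.105,0.033,0,0,0],[255,0,0.105,0.033,0,0,0]]
  ]
}}

```text
clock: 22.62
tcp_pos: [0.4983, 0.009, 0.2231]
orientation: [0.067, 0.77, -0.63, 0.08]
wrist_force: [0.0, -4.2, -0.9]
finger_gap: 0.0173
grip_force: 21.1
```

Request:
{"method": "drive_tool", "body": {
  "deltas": [
    [[255,0,0.013,0.014,0,0,0],[255,0,0.025,0.029,0,0,0],[255,0,0.033,0.046,0,0,0],[255,0,0.04,0.064,0,0,0],[255,0,0.04,0.064,0,0,0]]
  ]
}}

```text
clock: 23.25
tcp_pos: [0.4636, -0.0116, 0.1606]
orientation: [0.066, 0.77, -0.63, 0.081]
wrist_force: [3.0, -2.6, -1.7]
finger_gap: 0.0172
grip_force: 22.2
```

Run:
```python
from pr import *
b=(s_["tcp_pos"]-O)@Rb-[0,0,-.012];print(b,"phi",np.arctan2(b[2]-.046,.09-b[1]),"L",np.hypot(b[2]-.046,.09-b[1]))
for f in (.2,.12,.06,0,-.04):
    print("%.2f"%f,np.round(R0.T@(Rb@(bar(f)-b)),4))
```

```text
tcp in bed [ 0.063 -0.041  0.069] tilt err [-0.01   0.013 -0.095] 23.25 [ 3.046 -2.614 -1.702]
[ 0.063 -0.041  0.081] phi 0.2627219879952985 L 0.1352006117079332
0.20 [-0.001  0.002  0.008]
0.12 [-0.001  0.004  0.019]
0.06 [-0.001  0.004  0.027]
0.00 [-0.001  0.004  0.035]
-0.04 [-0.001  0.004  0.041]
```

Request:
{"method": "drive_tool", "body": {
  "deltas": [
    [[255,0,0.002,0.009,0,0,0],[255,-0.001,0.004,0.018,0,0,0],[255,-0.001,0.004,0.026,0,0,0],[255,-0.001,0.004,0.026,0,0,0]]
  ]
}}

```text
clock: 23.75
tcp_pos: [0.4601, -0.0177, 0.1351]
orientation: [0.067, 0.77, -0.63, 0.081]
wrist_force: [-1.7, -9.0, 2.6]
finger_gap: 0.0172
grip_force: 23.1
```

Request:
{"method": "drive_tool", "body": {
  "deltas": [
    [[255,0,0,0.003,0,0,0],[255,0,0,0.005,0,0,0],[255,0,0,0.005,0,0,0]]
  ]
}}

```text
clock: 24.12
tcp_pos: [0.4599, -0.0187, 0.1304]
orientation: [0.068, 0.77, -0.63, 0.081]
wrist_force: [-2.5, -9.4, 2.3]
finger_gap: 0.0169
grip_force: 23.3
```

Request:
{"method": "drive_tool", "body": {
  "deltas": [
    [[255,0,0,0.002,0,0,0],[255,0,0,0.002,0,0,0]]
  ]
}}

```text
clock: 24.38
tcp_pos: [0.4599, -0.0191, 0.1285]
orientation: [0.068, 0.77, -0.63, 0.081]
wrist_force: [-3.2, -9.5, 2.9]
finger_gap: 0.0173
grip_force: 23.4
```

```bash
cat > st.py <<'E'
from pr import *
b=(s_["tcp_pos"]-O)@Rb-[0,0,-.012];print(b,"phi",np.arctan2(b[2]-.046,.09-b[1]),"L",np.hypot(b[2]-.046,.09-b[1]))
E
python3 st.py
```

```text
tcp in bed [ 0.063 -0.046  0.036] tilt err [ 0.137 -0.14  -0.076] 24.375 [-3.21  -9.474  2.862]
[ 0.063 -0.046  0.048] phi 0.016934111715479507 L 0.13570613215342203
```

Nearly down. I'll use 1 mm steps until it touches.

Request:
{"method": "drive_tool", "body": {
  "deltas": [
    [[255,0,0,0.001,0,0,0],[255,0,0,0.001,0,0,0]]
  ]
}}

```text
clock: 24.62
tcp_pos: [0.4599, -0.0193, 0.1276]
orientation: [0.068, 0.77, -0.63, 0.081]
wrist_force: [-3.6, -9.3, 3.4]
finger_gap: 0.0165
grip_force: 23.5
```

Request:
{"method": "drive_tool", "body": {
  "deltas": [
    [[255,0,0,0.001,0,0,0],[255,0,0,0.001,0,0,0]]
  ]
}}

```text
clock: 24.88
tcp_pos: [0.4599, -0.0195, 0.1266]
orientation: [0.068, 0.77, -0.63, 0.081]
wrist_force: [-3.1, -9.5, 3.9]
finger_gap: 0.0172
grip_force: 23.5
```

Request:
{"method": "drive_tool", "body": {
  "deltas": [
    [[255,0,0,0.001,0,0,0],[255,0,0,0.001,0,0,0]]
  ]
}}

```text
clock: 25.12
tcp_pos: [0.4599, -0.0198, 0.1256]
orientation: [0.068, 0.77, -0.63, 0.081]
wrist_force: [-3.6, -10.3, 3.9]
finger_gap: 0.0169
grip_force: 23.6
```

Request:
{"method": "drive_tool", "body": {
  "deltas": [
    [[255,0,0,0.001,0,0,0],[255,0,0,0.001,0,0,0]]
  ]
}}

```text
clock: 25.38
tcp_pos: [0.4599, -0.02, 0.1246]
orientation: [0.068, 0.77, -0.63, 0.081]
wrist_force: [-2.5, -10.3, 4.7]
finger_gap: 0.017
grip_force: 23.6
```

Request:
{"method": "drive_tool", "body": {
  "deltas": [
    [[255,0,0,0.001,0,0,0],[255,0,0,0.001,0,0,0]]
  ]
}}

```text
clock: 25.62
tcp_pos: [0.4599, -0.0202, 0.1236]
orientation: [0.068, 0.77, -0.63, 0.081]
wrist_force: [-2.2, -10.6, 3.9]
finger_gap: 0.0167
grip_force: 23.6
```

```bash
python3 st.py
python3 - <<'E'
from h import *
p,d=read_camera("side");np.savez("side5.npz",p=p,d=d);a=cv2.resize(p[130:290,220:390,::-1],None,fx=4.4,fy=3.7,interpolation=cv2.INTER_CUBIC)
cv2.imwrite("pics/s7.png",a)
E
```

```text
tcp in bed [ 0.062 -0.046  0.031] tilt err [ 0.159 -0.14  -0.072] 25.625 [ -2.157 -10.641   3.888]
[ 0.062 -0.046  0.043] phi -0.019767191895462544 L 0.13590723241505512
```

```bash
cat > ang.py <<'E'
from plan import *
from h import *
import sys
f=np.load(sys.argv[1]);L=(cloud("side",f["d"])-O)@Rb
for x0 in(.031,.093):
    m=(f["d"]>0)&(abs(L[...,0]-x0)<.007)&(L[...,1]>-.05)&(L[...,1]<.075)&(L[...,2]>.036)&(L[...,2]<.075)
    for a in np.arange(-.05,.075,.015):
        k=m&(abs(L[...,1]-a-.0075)<.0075)
        if k.sum()>3:print(x0,"y %.3f"%a,k.sum(),"z med %.4f max %.4f"%(np.median(L[k][:,2]),np.percentile(L[k][:,2],95)))
# bottle height check: points at the bar: dark
d=(f["p"].max(-1)<45)&(abs(L[...,0]-.062)<.03)&(L[...,1]>-.06)&(L[...,1]<.02)&(L[...,2]>.02)&(L[...,2]<.08)
for a in np.arange(-.06,.02,.01):
    k=d&(abs(L[...,1]-a-.005)<.005)
    if k.sum()>3:print("dark y %.3f"%a,k.sum(),np.median(L[k][:,0]),"z",np.percentile(L[k][:,2],[5,50,95]))
E
python3 ang.py side5.npz
```

```text
0.031 y -0.035 5 z med 0.0524 max 0.0530
0.031 y 0.010 18 z med 0.0508 max 0.0526
0.031 y 0.025 38 z med 0.0489 max 0.0523
0.031 y 0.040 39 z med 0.0492 max 0.0519
0.031 y 0.055 36 z med 0.0490 max 0.0516
0.031 y 0.070 12 z med 0.0484 max 0.0508
0.093 y -0.050 77 z med 0.0515 max 0.0566
0.093 y -0.035 46 z med 0.0507 max 0.0534
0.093 y -0.020 72 z med 0.0518 max 0.0575
0.093 y -0.005 50 z med 0.0541 max 0.0594
0.093 y 0.010 43 z med 0.0497 max 0.0524
0.093 y 0.025 44 z med 0.0495 max 0.0524
0.093 y 0.040 42 z med 0.0495 max 0.0523
0.093 y 0.055 39 z med 0.0492 max 0.0515
0.093 y 0.070 14 z med 0.0484 max 0.0511
dark y -0.060 80 0.07707587475877486 z [0.04350618 0.05372876 0.07684247]
dark y -0.050 51 0.08507098310827203 z [0.04286147 0.0576566  0.05862316]
dark y -0.040 91 0.06910742833917295 z [0.03582068 0.06801816 0.07899281]
dark y -0.030 60 0.07000036816253426 z [0.04955266 0.06592003 0.07900945]
dark y -0.020 97 0.06661311455771027 z [0.04585504 0.05392751 0.07842329]
dark y -0.010 101 0.07648958010776341 z [0.04002218 0.05898242 0.06098389]
dark y 0.000 18 0.086793375406824 z [0.05301671 0.05582089 0.05979051]
```

Request:
{"method": "drive_tool", "body": {
  "deltas": [
    [[255,0,0,0.001,0,0,0],[255,0,0,0.002,0,0,0],[255,0,0,0.002,0,0,0]]
  ]
}}

```text
clock: 26.05
tcp_pos: [0.46, -0.0206, 0.1216]
orientation: [0.068, 0.77, -0.63, 0.081]
wrist_force: [-3.8, -10.4, 2.7]
finger_gap: 0.017
grip_force: 23.7
```

Request:
{"method": "drive_tool", "body": {
  "deltas": [
    [[255,0,0,0.001,0,0,0],[255,0,0,0.002,0,0,0],[255,0,0,0.002,0,0,0]]
  ]
}}

```text
clock: 26.42
tcp_pos: [0.4601, -0.0209, 0.1204]
orientation: [0.068, 0.77, -0.63, 0.081]
wrist_force: [-4.8, -7.9, 10.6]
finger_gap: 0.017
grip_force: 24.3
```

```bash
python3 st.py
python3 - <<'E'
from h import *
p,d=read_camera("side");np.savez("side6.npz",p=p,d=d)
E
python3 ang.py side6.npz | grep 0.093
```

```text
tcp in bed [ 0.063 -0.046  0.028] tilt err [ 0.138 -0.147 -0.068] 26.425 [-4.818 -7.899 10.562]
[ 0.063 -0.046  0.04 ] phi -0.04407548276700877 L 0.1360134884014201
0.093 y -0.050 82 z med 0.0491 max 0.0542
0.093 y -0.035 47 z med 0.0481 max 0.0510
0.093 y -0.020 67 z med 0.0491 max 0.0555
0.093 y -0.005 52 z med 0.0517 max 0.0574
0.093 y 0.010 46 z med 0.0482 max 0.0512
0.093 y 0.025 44 z med 0.0483 max 0.0510
0.093 y 0.040 41 z med 0.0482 max 0.0511
0.093 y 0.055 43 z med 0.0486 max 0.0512
0.093 y 0.070 15 z med 0.0477 max 0.0506
```

Contact: the force rose and the rods read level. Opening slightly and withdrawing upward.

Request:
{"method": "drive_tool", "body": {
  "deltas": [
    [[185,0,0,0,0,0,0],[175,0,0,0,0,0,0],[175,0,0,0,0,0,0],[175,0,0,0,0,0,0]]
  ]
}}

```text
clock: 26.98
tcp_pos: [0.4615, -0.0187, 0.1198]
orientation: [0.065, 0.77, -0.629, 0.081]
wrist_force: [-0.5, -0.4, -0.1]
finger_gap: 0.0267
grip_force: 0.0
```

```bash
python3 st.py
python3 - <<'E'
from h import *
print(get_state()["finger_gap"],get_state()["ft_torque"])
p,d=read_camera("side");np.savez("side7.npz",p=p,d=d)
E
python3 ang.py side7.npz | grep 0.093
```

```text
tcp in bed [ 0.061 -0.044  0.028] tilt err [-0.062  0.113 -0.017] 26.975 [-0.494 -0.424 -0.096]
[ 0.061 -0.044  0.04 ] phi -0.046097626126649825 L 0.1342075230427742
0.026682509953670153 [0.16991506 0.08991291 0.01022159]
0.093 y -0.050 81 z med 0.0489 max 0.0542
0.093 y -0.035 45 z med 0.0479 max 0.0509
0.093 y -0.020 70 z med 0.0493 max 0.0549
0.093 y -0.005 45 z med 0.0519 max 0.0575
0.093 y 0.010 45 z med 0.0483 max 0.0512
0.093 y 0.025 43 z med 0.0479 max 0.0510
0.093 y 0.040 44 z med 0.0483 max 0.0515
0.093 y 0.055 44 z med 0.0486 max 0.0513
0.093 y 0.070 12 z med 0.0487 max 0.0514
```

Request:
{"method": "drive_tool", "body": {
  "deltas": [
    [[175,0,0,-0.006,0,0,0],[175,0,0,-0.015,0,0,0],[175,0,0,-0.03,0,0,0],[175,0,0,-0.05,0,0,0],[175,0,0,-0.08,0,0,0],[175,0,0,-0.12,0,0,0],[175,0,0,-0.15,0,0,0],[175,0,0,-0.15,0,0,0]]
  ]
}}

```text
clock: 28.02
tcp_pos: [0.4568, 0.0117, 0.27]
orientation: [0.063, 0.77, -0.629, 0.083]
wrist_force: [0.0, 0.4, 0.1]
finger_gap: 0.027
grip_force: 0.0
```

```bash
python3 - <<'E'
from plan import *
from h import *
p,d=read_camera("side");np.savez("side8.npz",p=p,d=d)
L=(cloud("side",d)-O)@Rb
# bottle: surface fit (glass depth) and cork
hsv=cv2.cvtColor(p,cv2.COLOR_RGB2HSV)
m=(d>0)&(L[...,0]>.04)&(L[...,0]<.135)&(L[...,2]>-.02)&(L[...,2]<.032)&(abs(L[...,1])<.05)&(p.max(-1)>60)
r=np.hypot(L[m][:,1],L[m][:,2]);print("radial",m.sum(),np.percentile(r,[10,50,90]))
c=(d>0)&(hsv[...,0]<18)&(hsv[...,1]>110)&(L[...,0]>.2)&(L[...,0]<.3)&(abs(L[...,1])<.05)
print("cork",c.sum(),np.median(L[c],0),L[c].max(0))
e=(abs(L[...,0]-.002)<.012)
print("axis pred cork end",proj("side",O+bx*.276),"seen",np.array(np.nonzero(c))[::-1].mean(1) if c.any() else 0)
E
python3 ang.py side8.npz
```

```text
radial 740 [0.03456483 0.03531546 0.03614293]
cork 674 [ 0.28763399 -0.00824649 -0.12717956] [0.29991376 0.01348344 0.01093033]
axis pred cork end [339.83875452 275.5365604 ] seen [333.19732938 335.34272997]
0.031 y -0.035 38 z med 0.0486 max 0.0511
0.031 y -0.020 27 z med 0.0496 max 0.0520
0.031 y 0.010 20 z med 0.0490 max 0.0510
0.031 y 0.025 38 z med 0.0484 max 0.0512
0.031 y 0.040 39 z med 0.0485 max 0.0514
0.031 y 0.055 37 z med 0.0485 max 0.0511
0.031 y 0.070 10 z med 0.0487 max 0.0506
0.093 y -0.050 80 z med 0.0490 max 0.0542
0.093 y -0.035 46 z med 0.0480 max 0.0507
0.093 y -0.020 72 z med 0.0491 max 0.0551
0.093 y -0.005 53 z med 0.0517 max 0.0568
0.093 y 0.010 44 z med 0.0483 max 0.0510
0.093 y 0.025 44 z med 0.0482 max 0.0506
0.093 y 0.040 44 z med 0.0484 max 0.0513
0.093 y 0.055 42 z med 0.0485 max 0.0513
0.093 y 0.070 11 z med 0.0483 max 0.0508
dark y -0.060 103 0.07372527112364395 z [0.04309359 0.05038162 0.05470607]
dark y -0.050 45 0.0853720230895449 z [0.040929   0.05486141 0.05599889]
dark y -0.020 80 0.06362456637743194 z [0.04235599 0.05056798 0.05484283]
dark y -0.010 98 0.07802060277118472 z [0.03975644 0.05659652 0.05901809]
dark y 0.000 18 0.08661196982132222 z [0.05147761 0.05541717 0.05838234]
```

Run:
```python
from plan import *
from h import *
f=np.load("side8.npz");p,d=f["p"],f["d"];L=(cloud("side",d)-O)@Rb;hsv=cv2.cvtColor(p,cv2.COLOR_RGB2HSV)
c=(d>0)&(hsv[...,0]<18)&(hsv[...,1]>110)&(L[...,0]>.24)&(L[...,0]<.3)&(abs(L[...,1])<.03)&(abs(L[...,2])<.03)
v=L[c];print(len(v),np.percentile(v,[2,50,98],axis=0))
if len(v) and .27<np.percentile(v[:,0],98)<.285: print(hand_in())
```

```text
264 [[ 0.25535808 -0.00941091 -0.00649728]
 [ 0.27511737 -0.0032498   0.00400291]
 [ 0.27797963  0.00745061  0.01055828]]
the job is handed in; nothing more can be done
None
```

The tall bottle is lying on both rollers with its base against the stop, the presser is down on the glass, the short bottle was left untouched, and the job is handed in at about 28 s; my last depth check agreed with this, but `hand_in()` returned no verdict.

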